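Nest three cast covers on the spring hook

ROBOT

A 6-joint arm with a two-finger parallel gripper is mounted at the origin on the work surface. World frame = base frame: x ahead of the robot, y to its left, z up, the work surface at z = 0. Lengths are in m, angles in rad, forces in N, time in s.
With the tool pointing down it reaches from about 0.3 to 0.825 m from the base axis. Payload 5.4 kg.
Tool frame: the origin (TCP) lies between the finger pads; the fingertips stand 22 mm ahead of it and the grasp point (between the pads) lies 3 mm ahead of it (robot.nose_length is the distance from the TCP to the fingertips, in m); y points along the fingers, z is the direction in which the jaws open and shut, and the axes are right-handed (so a half turn about y gives the same grasp; the last joint's range is limited). The gripper opens to 92 mm and grips with 3 to 60 N. Pads are 20 mm wide; open, the fingers measure 128 mm over their backs; the gripper's body (75 mm by 189 mm) begins 69 mm behind the grasp point.
Start: joints at [-1.549, 0.158, 1.597, -0, 1.386, -0.21], TCP at [0.132, -0.56, 0.237] pointing down, gripper open.
Joint ranges: [-2.91, 2.91], [-0.94, 2.29], [0.18, 2.7], [-1.29, 4.43], [0.17, 2.64], [-3, 3]. Speed limits (rad/s): [2.57, 2.57, 3.14, 3.14, 3.14, 3.14].

INTERFACE

Orientations are given as a 3x3 rotation matrix whose columns are the frame's x, y, z axes.
In Python, from station import robot gives the robot as it stands. The module is installed in compiled form; this text tells all that it offers.
- The arm moves only by the tool apply_moves, never from a script. Its argument "series" is a list of rows, each a list of 5 numbers: the shift along the tool's x, y, z in m, then the turn about the tool's y in rad, then the gripper's target within -1 to 1 (shut at 1, half-way at 0, fully open at -1). In form: [[x, y, z, roll, gripper], ...]. A call has 1 to 12 rows; each row is the pose to reach, as a shift and turn from the pose commanded when the call began, along the tool's axes at that moment; what a row does not reach only later rows make up. A row lasts 1/12 s, in which the tool goes at most 41.7 mm and 7.16 degrees, less where a joint would pass 70% of its speed; a pose out of reach is approached as far as the arm can. A call with a gripper value outside its range is refused whole. The fingers move at their own pace and stop on an object; the grip force is fixed at half the most. Time passes only in rows, so rows that repeat a pose let the fingers close. It gives the time, the measured TCP pose, the force and the opening at its end, in the units of the state.
- robot.state(): the state, without advancing time (a new reading comes with each control period).
- robot.read_camera(name): name is "scene" or "top" or "wrist"; returns the picture (420x560x3 uint8, red, green, blue); there is no depth.
- robot.calibration(name): a dict with "fx", "fy", "cx", "cy" (pixels), "R" (3x3) and "t" (3): a world point X has camera coordinates R X + t; the wrist camera has in their place "T_tool_cam" (4x4, takes a point from camera to tool coordinates, whose origin is the TCP and whose axes are the tool frame's). Camera axes: x right, y down, z forward; pixel columns grow to the right and rows downward; lengths in m; the calibration is good to about 2 mm. A picture is of the moment at which its call begins: read the wrist's pose just before it. calibration takes no time and is no camera call.
- robot.hand_in(): hands the job in, once; it reports no verdict.
The state is a dict: "t": time; "qpos": joint angles; "joint_vel": joint speeds; "tau": joint torques, N m; "ee_pos": TCP position; "orientation": TCP orientation; "force": force on the tool from outside, world axes, zero at the start; "wrist_torque": the same for the moment, N m; "width": opening from 0.0 (shut) to 1.0 (fully open).
Only numpy, scipy, OpenCV 4.12 (cv2) and the standard library are available. Lean on these libraries where they do the work, as an engineer would, in place of code of your own. Each camera call takes 0.05 s, during which the arm holds its last target.

TASK

Hang the three cast covers on the spring hook, back first: the largest first, then the middle one between its rails, then the smallest between the rails of the middle one, letting go of each before fetching the next. Push the last one gently back against the spring, only as far as it takes for it to drop behind the hook's upturned end, and leave all three hanging straight, tight against each other; never jam them or squeeze the spring hard, and leave the other things on the bench alone.

Things in the scene. Friction and masses are not known exactly. Their poses are not given: they have to be found in the camera images.
- large_grip (a point): Largest cast aluminium cover, standing: plate 120 wide (x) x 26 thick (y) x 112 mm tall, front (-y) has 6 mm high, 7 mm wide rails down both sides, 106 mm apart, 260 g. Hook window under the top edge, 16 wide x 28 tall, with a peaked roof. Point: centre of the grip tab on top (18 x, 14 y, 46 tall), 135 mm above the underside; hung, the rod's axis is 44 mm below it. z up, y from front to flat back.
- medium_grip (a point): Middle cast aluminium cover, standing: plate 100 wide (x) x 26 thick (y) x 104 mm tall, front (-y) has 6 mm high, 7 mm wide rails down both sides, 86 mm apart, 220 g. Hook window under the top edge, 16 wide x 28 tall, with a peaked roof. Point: centre of the grip tab on top (18 x, 14 y, 46 tall), 127 mm above the underside; hung, the rod's axis is 44 mm below it. z up, y from front to flat back.
- small_grip (a point): Smallest cast aluminium cover, standing: plate 80 wide (x) x 26 thick (y) x 96 mm tall, no rails, 180 g. Hook window under the top edge, 16 wide x 28 tall, with a peaked roof. Point: centre of the grip tab on top (18 x, 14 y, 46 tall), 119 mm above the underside; hung, the rod's axis is 44 mm below it. z up, y from front to flat back.
- bracket: Spring hook's fixed bracket; origin on the bench under its post, z up. A level round steel rod, 10 mm diameter, runs out along the bracket's -y at x = 0 from the green block on the post, ending in an upturned end; a grey 44 mm sprung disc sits on it. Covers hang with their y along the bracket's y (backs to the disc), at the same 26 mm pitch as their thickness.
- rod_root (a point): Rod axis at the post, 150 mm above the bench. The rod is clamped anywhere in a 60 mm range that no pose shows: the disc's free face is 36 to 96 mm from here towards -y (feel or see it); the upturned end's back face is 72 mm farther out. That end is 8 mm long and wide, its top 11 mm above the axis: a cover clears it held 12 mm above its hung height (3 mm play).
- rod_line (a point): Point on the rod's axis 100 mm from the post towards -y. The disc gives at 2.2 N plus 0.55 N per mm and bottoms at 12.5 mm. Three nested covers (78 mm) fit only with it pressed back 6 mm or more: 7.5 to 10 mm is good, then lower the last cover by 12 mm. Hung covers drag on the rod, 1 to 6 N in all. Over 16 N of squeeze between the covers is too much, 40 N of a cover on the hook.
- bottle: Bystander: clear water bottle with a grey cap, 66 mm diameter, 190 mm tall, origin under its centre.
- castings: Bystander: stack of three flat castings, 110 x 150 mm, 51 mm tall, origin under its centre.
- gauge: Bystander: stepped steel gauge block, 30 x 75 mm, 40 mm tall, origin under its centre.
Things that resemble listed ones, but are neither listed nor needed, are in the scene too. Leave any yellow look-alike of the part that bears medium_grip alone. What is shaped like the part that bears small_grip but blue is not meant.

How it is judged:
On the way, in this order (a step that is already met when the one before it is completed fails the run):
1. the largest cover hangs on the rod, let go (z of large_grip in the frame of bracket between 0.1905 and 0.1975 m and x of large_grip in the frame of bracket between -0.006 and 0.006 m and y of large_grip in the frame of bracket between -0.19 and -0.02 m and angle between large_grip's own z axis and vertical below 0.1 rad and angle between the y axis of large_grip and the y axis of bracket, either way round below 0.12 rad and contact force between the fingers and large below 0.1 N), for 0.2 s.
2. the middle cover hangs on the rod, let go, nested against the largest (all of step 1 and z of medium_grip in the frame of bracket between 0.1905 and 0.1975 m and x of medium_grip in the frame of bracket between -0.006 and 0.006 m and y of medium_grip in the frame of bracket between -0.19 and -0.02 m and angle between medium_grip's own z axis and vertical below 0.1 rad and angle between the y axis of medium_grip and the y axis of bracket, either way round below 0.12 rad and contact force between the fingers and medium below 0.1 N and y of medium_grip in the frame of large_grip between -0.0285 and -0.0245 m and x of medium_grip in the frame of large_grip between -0.005 and 0.005 m), for 0.2 s.
At the end, for the whole second after the job is handed in: All three covers hang released and at rest on the rod, tab centres 190.5 to 197.5 mm high and within 6 mm of the rod's line, upright within 0.1 rad, square to the rod within 0.12 rad; order large, middle, small, neighbours 24.5 to 28.5 mm apart along it and within 5 mm sideways (all of step 2 and z of small_grip in the frame of bracket between 0.1905 and 0.1975 m and x of small_grip in the frame of bracket between -0.006 and 0.006 m and y of small_grip in the frame of bracket between -0.19 and -0.02 m and angle between small_grip's own z axis and vertical below 0.1 rad and angle between the y axis of small_grip and the y axis of bracket, either way round below 0.12 rad and contact force between the fingers and small below 0.1 N and y of small_grip in the frame of medium_grip between -0.0285 and -0.0245 m and x of small_grip in the frame of medium_grip between -0.005 and 0.005 m and linear speed of each of large, medium, small below 0.02 m/s); the robot touches nothing.
It fails at once if the pack squeezed hard: over 16 N between the largest and middle covers, or over 20 N between the middle and smallest (contact force between large and medium above 16 N or contact force between medium and small above 20 N).
It fails at once if a cover jammed or banged on the hook with over 40 N (contact force between any of large, medium, small and bracket above 40 N).
It fails at once if the bottle disturbed (moved over 30 mm) (distance of bottle from where it was at the start of the episode above 0.03 m).
It fails at once if the castings disturbed (moved over 30 mm) (distance of castings from where it was at the start of the episode above 0.03 m).
It fails at once if the gauge disturbed (moved over 30 mm) (distance of gauge from where it was at the start of the episode above 0.03 m).
It also fails if it takes over 72 s, if anything falls off the work surface, if the arm or the gripper's body presses on something with over 40 N, if the wrist force passes 120 N, or if a joint passes its speed limit or range.

## Working session

There is one attempt and no reset: what is moved stays moved. The work goes in short steps, Python scripts to look and compute and a tool call to move; the robot and the scene stay as the last step left them, time stands still between calls to the robot, and variables do not carry over. Pictures are saved under pics/ and viewed, and the job is handed in when it is done.

Besides the shell and the picture viewer there is one more tool, called after "Request:" as name(argument=value, ...) on one line, values as JSON. apply_moves: Moves the arm, as the interface text tells. Its arguments: {"type":"object","properties":{"series":{"type":"array","items":{"type":"array","items":{"type":"number"}}}},"required":["series"]}

```bash
ls; mkdir -p pics
cat > h.py <<'E'
import numpy as np, cv2
from station import robot
def snap(n,f):
    im=robot.read_camera(n); cv2.imwrite('pics/'+f,im[:,:,::-1]); return im
E
python3 - <<'E'
from h import *
s=robot.state(); print({k:np.round(v,3).tolist() for k,v in s.items()})
for n in("scene","top","wrist"):
    snap(n,n+'0.png'); print(n,{k:np.round(v,3).tolist() for k,v in robot.calibration(n).items()})
E
```

```text
pics
{'t': 0.0, 'qpos': [-1.549, 0.159, 1.598, -0.0, 1.386, -0.21], 'joint_vel': [-0.001, 0.001, -0.002, 0.0, -0.002, 0.001], 'tau': [-0.002, -38.557, -32.211, 0.07, 0.038, -0.0], 'ee_pos': [0.132, -0.559, 0.236], 'orientation': [[-0.973, -0.0, 0.23], [-0.23, 0.002, -0.973], [-0.0, -1.0, -0.002]], 'force': [0.124, -0.476, -0.329], 'wrist_torque': [0.016, 0.003, 0.039], 'width': 1.004}
scene {'fx': 514.069, 'fy': 514.069, 'cx': 282.978, 'cy': 208.747, 'R': [[0.096, 0.995, 0.001], [0.789, -0.075, -0.61], [-0.607, 0.06, -0.793]], 't': [-0.077, -0.401, 1.531]}
top {'fx': 452.508, 'fy': 452.508, 'cx': 277.426, 'cy': 218.56, 'R': [[-0.044, -0.999, 0.005], [-0.978, 0.043, -0.204], [0.204, -0.014, -0.979]], 't': [0.035, 0.599, 1.226]}
wrist {'fx': 367.046, 'fy': 367.046, 'cx': 276.847, 'cy': 209.902, 'T_tool_cam': [[0.0, 0.971, 0.237, -0.065], [0.0, -0.237, 0.971, -0.148], [1.0, -0.0, -0.0, 0.0], [0.0, 0.0, 0.0, 1.0]]}
```

View pics/scene0.png

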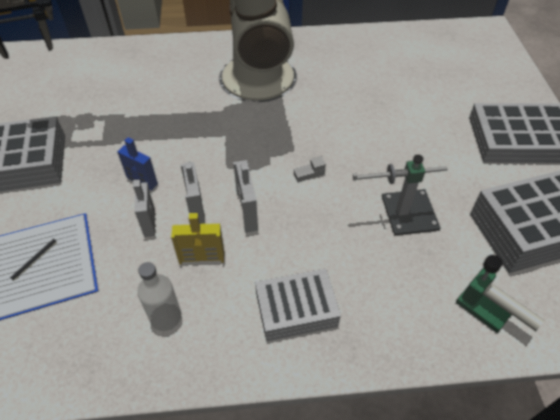

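View pics/top0.png

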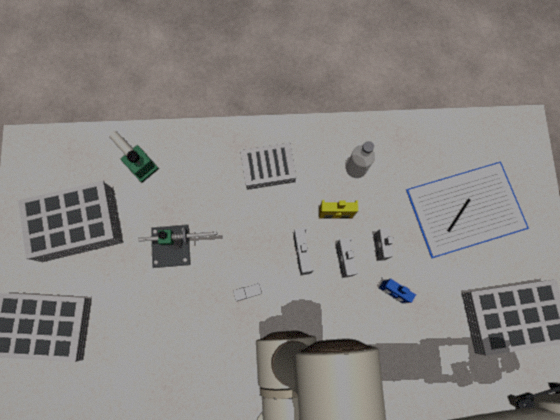

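View pics/wrist0.png

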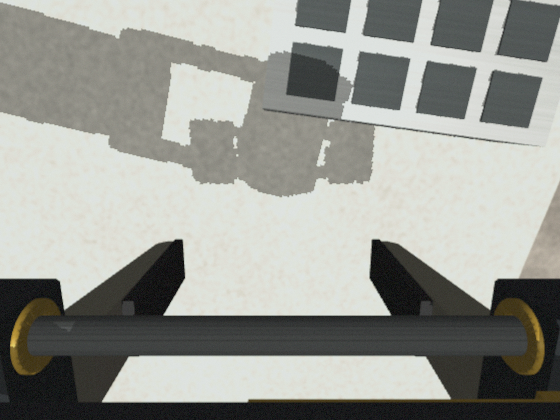

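Run:
```python
import cv2
t=cv2.imread('pics/top0.png'); s=cv2.imread('pics/scene0.png')
a=cv2.resize(t[190:310,285:425],None,fx=5.5,fy=4.9,interpolation=cv2.INTER_CUBIC);cv2.imwrite('pics/z1.png',a[:600,:800])
a=cv2.resize(t[215:275,130:230],None,fx=8,fy=8,interpolation=cv2.INTER_CUBIC);cv2.imwrite('pics/z2.png',a)
a=cv2.resize(s[130:240,110:270],None,fx=5,fy=5,interpolation=cv2.INTER_CUBIC);cv2.imwrite('pics/z3.png',a)
a=cv2.resize(s[145:240,340:460],None,fx=6,fy=6,interpolation=cv2.INTER_CUBIC);cv2.imwrite('pics/z4.png',a)
```

```text
(no output)
```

View pics/z1.png

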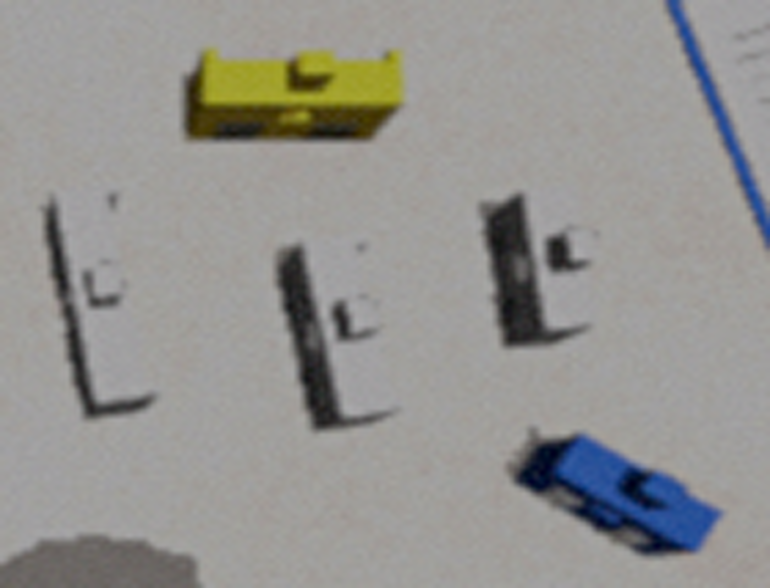

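View pics/z2.png

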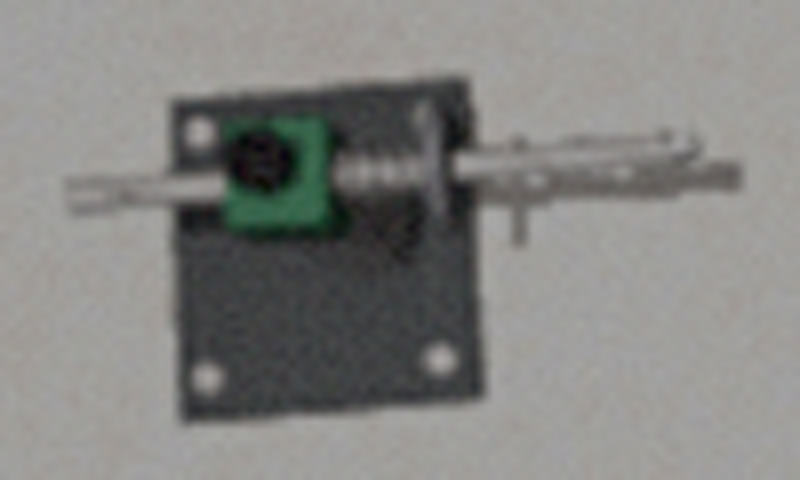

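View pics/z3.png

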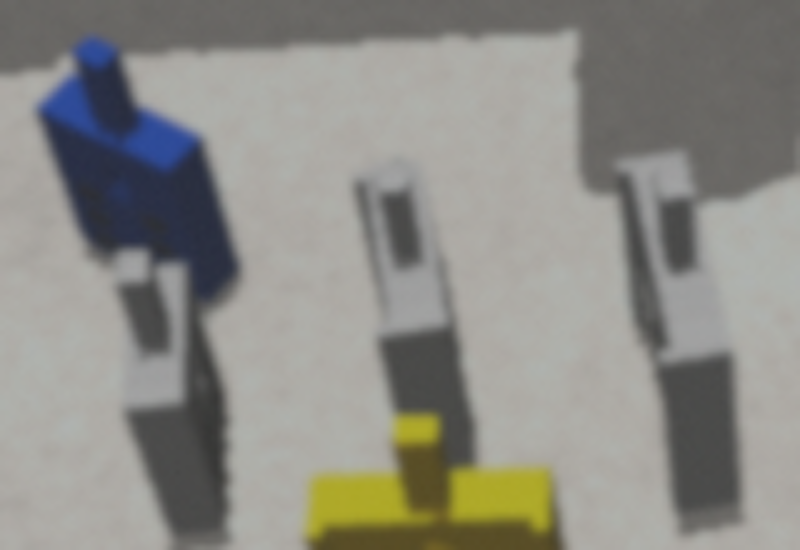

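View pics/z4.png

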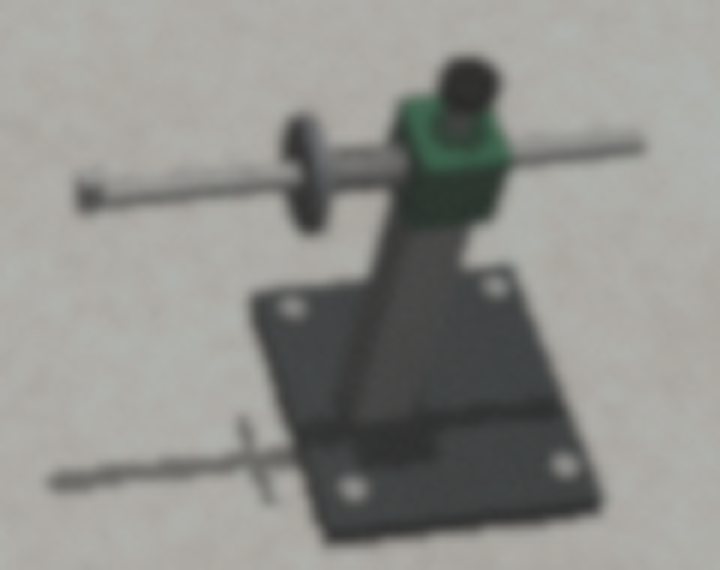

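```bash
cat >> h.py <<'E'
def ray(n,u,v,pose=None):
    c=robot.calibration(n); d=np.array([(u-c['cx'])/c['fx'],(v-c['cy'])/c['fy'],1.])
    if n=='wrist':
        p,R=pose; T=np.array(c['T_tool_cam']); return p+R@T[:3,3], R@T[:3,:3]@d
    R=np.array(c['R']); t=np.array(c['t']); return -R.T@t, R.T@d
def onz(n,u,v,z,pose=None):
    o,d=ray(n,u,v,pose); return o+d*(z-o[2])/d[2]
def tri(a,b):
    (o,d),(p,e)=a,b
    d=d/np.linalg.norm(d);e=e/np.linalg.norm(e)
    s=np.linalg.lstsq(np.c_[d,-e],p-o,rcond=None)[0]
    A=o+s[0]*d;B=p+s[1]*e; return (A+B)/2,np.linalg.norm(A-B)
def pose():
    s=robot.state(); return np.array(s['ee_pos']),np.array(s['orientation'])
E
python3 - <<'E'
from h import *
for n,(u,v),z in [('L',(112,282),.158),('M',(360,312),.150),('S',(580,245),.142)]:
    print(n,onz('top',285+u/5.5,190+v/4.9,z).round(3))
for n,(u,v),z in [('L',(675,178),.158),('M',(395,180),.150),('S',(132,262),.142)]:
    print(n,onz('scene',110+u/5,130+v/5,z).round(3))
print('tip',tri(ray('top',130+695/8,215+145/8),ray('scene',340+88/6,145+190/6)))
print('disc',tri(ray('top',130+435/8,215+165/8),ray('scene',340+308/6,145+172/6)))
print('block',tri(ray('top',130+265/8,215+160/8),ray('scene',340+470/6,145+85/6)))
print('corners',[onz('top',130+a/8,215+b/8,.012).round(3) for a,b in [(200,130),(440,355),(208,378)]])
print('corners',[onz('scene',340+a/6,145+b/6,.012).round(3) for a,b in [(565,465),(292,308),(353,488),(495,287)]])
E
```

```text
L [ 0.5   -0.059  0.158]
M [ 0.48  -0.177  0.15 ]
S [ 0.513 -0.286  0.142]
L [ 0.509 -0.054  0.158]
M [ 0.491 -0.173  0.15 ]
S [ 0.52  -0.284  0.142]
tip (array([0.55103669, 0.17353158, 0.14548688]), np.float64(0.005895739547121083))
disc (array([0.54805159, 0.25673765, 0.14307569]), np.float64(0.00023730189957711428))
block (array([0.54586241, 0.30585361, 0.18061786]), np.float64(0.004767003480162659))
corners [array([0.588, 0.368, 0.012]), array([0.501, 0.281, 0.012]), array([0.497, 0.365, 0.012])]
corners [array([0.593, 0.37 , 0.012]), array([0.507, 0.282, 0.012]), array([0.596, 0.286, 0.012]), array([0.504, 0.366, 0.012])]
```

Request:
apply_moves(series=[[-0.04, -0.03, -0.02, -0.12, -1], [-0.08, -0.06, -0.04, -0.24, -1], [-0.115, -0.063, -0.055, -0.36, -1], [-0.15, -0.063, -0.073, -0.48, -1], [-0.19, -0.063, -0.09, -0.6, -1], [-0.23, -0.063, -0.11, -0.72, -1], [-0.265, -0.063, -0.13, -0.84, -1], [-0.3, -0.063, -0.146, -0.96, -1], [-0.335, -0.063, -0.163, -1.08, -1], [-0.37, -0.063, -0.18, -1.2, -1], [-0.4, -0.063, -0.195, -1.32, -1], [-0.427, -0.063, -0.207, -1.44, -1]])

```text
t: 1.15
ee_pos: [0.5019, -0.2574, 0.2994]
orientation: [[0.108, 0.0, 0.994], [-0.994, 0.001, 0.108], [-0.001, -1.0, 0.0]]
force: [0.2, -0.0, -0.2]
width: 1.0
```

Run:
```python
from h import *
p=pose(); print(p[0].round(4),p[1].round(3).tolist(),robot.state()['joint_vel'].__repr__()); np.savez('wA.npz',p=p[0],R=p[1]); snap('wrist','wA.png')
```

```text
[ 0.5019 -0.2574  0.2994] [[0.108, 0.0, 0.994], [-0.994, 0.001, 0.108], [-0.001, -1.0, 0.0]] array([ 0.66782335,  0.41607861, -0.43720897, -0.01868694,  0.02067482,
       -0.76243932])
```

View pics/wA.png

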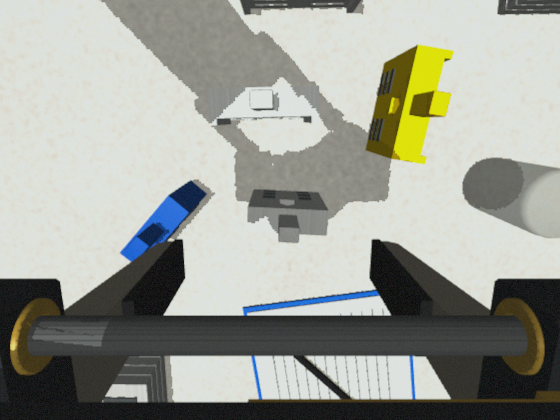

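Run:
```python
from h import *
f=np.load('wA.npz'); p=(f['p'],f['R'])
im=cv2.imread('pics/wA.png')
cv2.imwrite('pics/wAz.png',cv2.resize(im[70:250,190:345],None,fx=3.33*1.2,fy=3.33,interpolation=cv2.INTER_CUBIC)[:600,:800])
print('M',onz('wrist',262,96,.150,p).round(4),'S',onz('wrist',288,236,.142,p).round(4))
a,b=onz('wrist',218,122,.104,p),onz('wrist',311,119,.104,p); print('Mrail',a,b,np.linalg.norm(a-b))
a,b=onz('wrist',250,190,.096,p),onz('wrist',325,195,.096,p); print('Sback',a,b,np.linalg.norm(a-b))
```

```text
M [ 0.4801 -0.1752  0.15  ] S [ 0.5138 -0.2885  0.142 ]
Mrail [ 0.44036911 -0.19935175  0.104     ] [ 0.52422087 -0.18757133  0.104     ] 0.08467523548872699
Sback [ 0.47462423 -0.26038952  0.096     ] [ 0.54786626 -0.25740521  0.096     ] 0.07330280269694235
```

View pics/wAz.png

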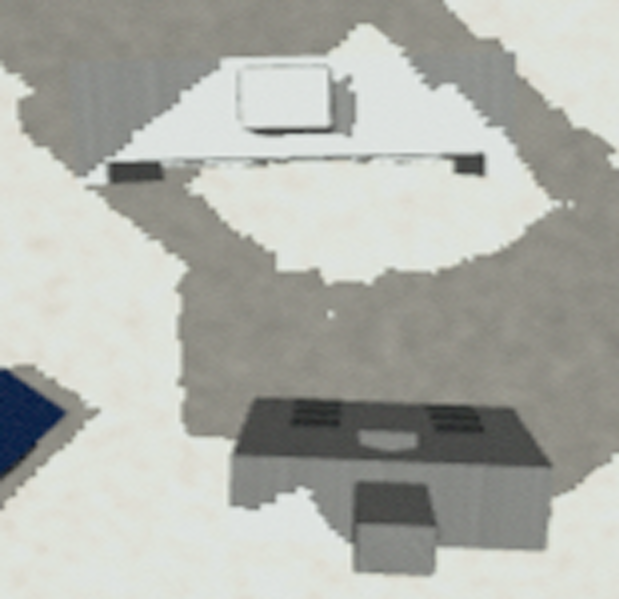

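Request:
apply_moves(series=[[-0.04, 0, 0.01, 0, -1], [-0.08, 0, 0.02, 0, -1], [-0.12, 0, 0.03, 0, -1], [-0.155, 0, 0.036, 0, -1], [-0.164, 0, 0.036, 0, -1]])

```text
t: 1.62
ee_pos: [0.5193, -0.0889, 0.2994]
orientation: [[0.105, -0.0, 0.995], [-0.995, 0.002, 0.105], [-0.002, -1.0, -0.0]]
force: [-0.0, 0.6, -0.2]
width: 0.998
```

Run:
```python
from h import *
p=pose(); print(p[0].round(4),p[1].round(3).tolist()); np.savez('wB.npz',p=p[0],R=p[1]); snap('wrist','wB.png')
```

```text
[ 0.5193 -0.0889  0.2994] [[0.105, -0.0, 0.995], [-0.995, 0.002, 0.105], [-0.002, -1.0, -0.0]]
```

View pics/wB.png

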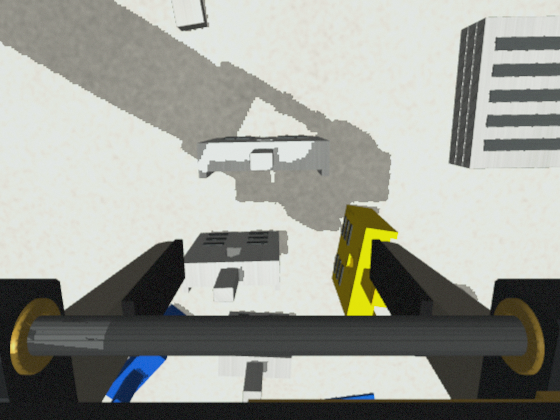

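Request:
apply_moves(series=[[-0.04, 0, 0.005, 0, -1], [-0.08, 0, 0.01, 0, -1], [-0.12, 0, 0.015, 0, -1], [-0.16, 0, 0.02, 0, -1], [-0.2, 0, 0.02, 0, -1], [-0.21, 0, 0.02, 0, -1], [-0.21, 0, 0.02, 0, -1], [-0.21, 0, 0.02, 0, -1]])

```text
t: 2.33
ee_pos: [0.5184, 0.1163, 0.2994]
orientation: [[0.101, -0.0, 0.995], [-0.995, -0.001, 0.101], [0.001, -1.0, -0.0]]
force: [-0.9, -1.0, 0.1]
width: 0.997
```

Run:
```python
from h import *
p=pose(); print(p[0].round(4),p[1].round(3).tolist()); np.savez('wC.npz',p=p[0],R=p[1]); snap('wrist','wC.png')
```

```text
[0.5184 0.1163 0.2994] [[0.101, -0.0, 0.995], [-0.995, -0.001, 0.101], [0.001, -1.0, -0.0]]
```

View pics/wC.png

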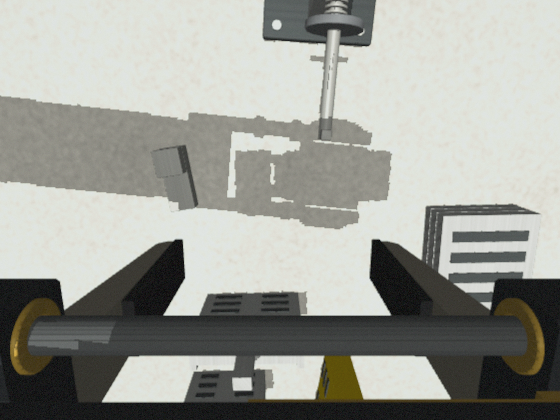

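Run:
```python
from h import *
im=cv2.imread('pics/wC.png'); cv2.imwrite('pics/wCz.png',cv2.resize(im[0:150,255:385],None,fx=4,fy=4,interpolation=cv2.INTER_CUBIC))
im=cv2.imread('pics/wB.png'); cv2.imwrite('pics/wBz.png',cv2.resize(im[125:190,190:340],None,fx=5,fy=5,interpolation=cv2.INTER_CUBIC))
g=cv2.cvtColor(cv2.imread('pics/wC.png'),cv2.COLOR_BGR2GRAY)
for v in range(44,124,12): print(v,g[v,310:350].tolist())
```

```text
44 [204, 204, 204, 202, 202, 202, 205, 169, 210, 219, 215, 214, 213, 204, 199, 148, 115, 140, 161, 175, 184, 206, 219, 223, 209, 191, 180, 168, 148, 105, 71, 69, 57, 48, 47, 51, 38, 32, 28, 34]
56 [178, 142, 146, 147, 145, 143, 173, 186, 182, 182, 182, 181, 181, 185, 148, 116, 139, 162, 177, 185, 207, 220, 216, 204, 191, 180, 167, 143, 149, 179, 191, 193, 218, 227, 225, 222, 219, 217, 220, 221]
68 [225, 226, 226, 226, 226, 226, 226, 226, 226, 223, 226, 226, 183, 130, 119, 143, 163, 176, 186, 150, 204, 187, 180, 191, 181, 165, 142, 205, 225, 225, 223, 224, 224, 226, 227, 227, 225, 226, 226, 226]
80 [224, 224, 226, 225, 224, 224, 224, 225, 225, 225, 225, 225, 185, 131, 143, 165, 181, 188, 193, 218, 222, 204, 190, 178, 164, 147, 207, 226, 225, 224, 224, 223, 224, 224, 223, 224, 224, 224, 224, 226]
92 [223, 226, 226, 228, 227, 226, 226, 225, 224, 226, 225, 174, 122, 142, 165, 178, 187, 215, 224, 220, 202, 188, 178, 161, 147, 205, 223, 224, 223, 223, 225, 225, 227, 227, 227, 226, 226, 227, 225, 226]
104 [227, 227, 226, 225, 225, 225, 225, 225, 226, 204, 146, 120, 143, 167, 179, 191, 217, 225, 219, 200, 186, 176, 159, 143, 204, 224, 224, 224, 223, 223, 225, 226, 225, 225, 225, 223, 225, 225, 226, 226]
116 [225, 224, 223, 225, 225, 225, 225, 226, 224, 203, 150, 146, 165, 179, 192, 216, 226, 219, 178, 148, 143, 131, 148, 213, 226, 225, 223, 225, 224, 225, 226, 226, 225, 226, 226, 225, 225, 225, 226, 225]
```

View pics/wCz.png

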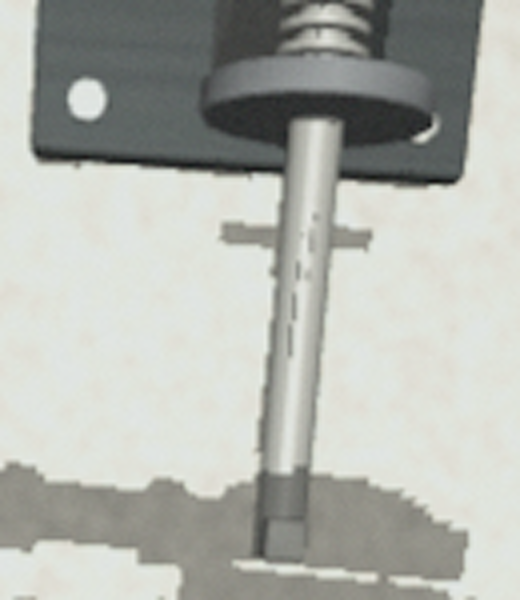

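View pics/wBz.png

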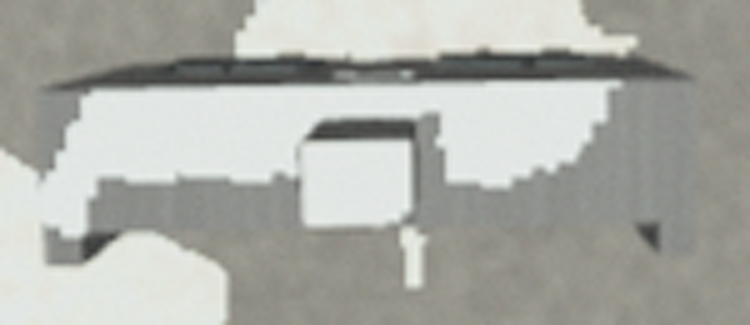

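Run:
```python
from h import *
f=np.load('wC.npz'); p=(f['p'],f['R'])
P=[]
for v,u in [(44,331.9),(56,331.3),(68,329.9),(80,329.3),(92,328.3),(104,327.2),(116,326.2)]:
    P.append(onz('wrist',u,v,.150,p)); print(v,P[-1].round(4))
P=np.array(P); k=np.polyfit(P[:,1],P[:,0],1); print('x=',k, 'ang',np.arctan(k[0]))
# tip top z=.161 : zoom x4 offset (255,0)
for n,u,v,z in [('tip top back',285,475,.161),('tip top front',285,518,.161),('disc face at rod top',315,118,.155),('disc bottom',320,145,.128),('baseL hole',87,100,.012),('baseR front corner',462,183,.012),('baseL',36,158,.012)]:
    print(n,onz('wrist',255+u/4,v/4,z,p).round(4))
f=np.load('wB.npz'); p=(f['p'],f['R'])
def B(u,v,z): return onz('wrist',190+u/5,125+v/5,z,p)
print('Ltab',[B(u,v,.158).round(4) for u,v in [(300,140),(412,138),(412,225),(300,228)]],'c',B(356,183,.158).round(4))
a,b=B(42,90,.112),B(692,78,.112); print('Lback',a,b,np.linalg.norm(a-b),np.arctan2(*(b-a)[1::-1]))
a,b=B(45,262,.112),B(693,250,.112); print('Lrail',a,b,np.linalg.norm(a-b),np.arctan2(*(b-a)[1::-1]))
```

```text
44 [0.5461 0.2409 0.15  ]
56 [0.5468 0.2325 0.15  ]
68 [0.5469 0.2239 0.15  ]
80 [0.5476 0.2153 0.15  ]
92 [0.548  0.2065 0.15  ]
104 [0.5483 0.1975 0.15  ]
116 [0.5488 0.1885 0.15  ]
x= [-0.04973872  0.55819772] ang -0.04969776425356264
tip top back [0.5477 0.1862 0.161 ]
tip top front [0.5487 0.1783 0.161 ]
disc face at rod top [0.5455 0.2498 0.155 ]
disc bottom [0.5504 0.2513 0.128 ]
baseL hole [0.5002 0.2814 0.012 ]
baseR front corner [0.605  0.2709 0.012 ]
baseL [0.4877 0.2655 0.012 ]
Ltab [array([ 0.4928, -0.0504,  0.158 ]), array([ 0.5102, -0.0482,  0.158 ]), array([ 0.5116, -0.0618,  0.158 ]), array([ 0.494 , -0.0641,  0.158 ])] c [ 0.5022 -0.0561  0.158 ]
Lback [ 0.44280945 -0.05048147  0.112     ] [ 0.55908321 -0.036146    0.112     ] 0.1171541363408028 0.12267158263313793
Lrail [ 0.44505902 -0.08165812  0.112     ] [ 0.56353169 -0.06698442  0.112     ] 0.11937792963102532 0.12322966592670419
```

Request:
apply_moves(series=[[0.04, 0, -0.008, -0.02, -1], [0.08, 0, -0.016, -0.02, -1], [0.12, 0, -0.024, -0.02, -1], [0.155, 0.02, -0.032, -0.02, -1], [0.17, 0.05, -0.034, -0.02, -1], [0.17, 0.085, -0.034, -0.02, -1], [0.17, 0.115, -0.034, -0.02, -1], [0.17, 0.14, -0.034, -0.02, -1], [0.17, 0.153, -0.034, -0.02, -1], [0.17, 0.158, -0.034, -0.02, -1], [0.17, 0.158, -0.034, -0.02, -1], [0.17, 0.158, -0.034, -0.02, -1]])

```text
t: 3.38
ee_pos: [0.5018, -0.0562, 0.1425]
orientation: [[0.119, 0.001, 0.993], [-0.993, -0.001, 0.119], [0.001, -1.0, 0.001]]
force: [-1.5, 0.1, 0.8]
width: 1.0
```

Run:
```python
from h import *
p=pose(); print(p[0].round(4),p[1].round(3).tolist()); snap('wrist','wD.png')
```

```text
[ 0.5018 -0.0562  0.1425] [[0.119, 0.001, 0.993], [-0.993, -0.001, 0.119], [0.001, -1.0, 0.001]]
```

View pics/wD.png

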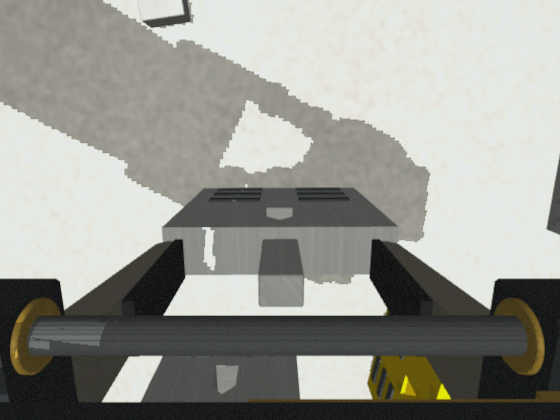

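Request:
apply_moves(series=[[0, 0, 0, 0, 1], [0, 0, 0, 0, 1], [0, 0, 0, 0, 1], [0, 0, 0, 0, 1], [0, 0, 0, 0, 1], [0, 0, 0, 0, 1], [0, 0, 0, 0, 1]])

```text
t: 4.02
ee_pos: [0.5014, -0.0548, 0.1416]
orientation: [[0.121, -0.0, 0.993], [-0.993, -0.0, 0.121], [0.0, -1.0, -0.0]]
force: [0.4, 0.8, 0.6]
width: 0.512
```

Request:
apply_moves(series=[[0, 0, 0, 0, 1], [0, 0, 0, 0, 1], [0, 0, 0, 0, 1], [0, 0, 0, 0, 1], [0, 0, 0, 0, 1]])

```text
t: 4.43
ee_pos: [0.5016, -0.0549, 0.1416]
orientation: [[0.121, 0.0, 0.993], [-0.993, -0.0, 0.121], [0.0, -1.0, 0.0]]
force: [1.4, 0.1, -3.4]
width: 0.193
```

Request:
apply_moves(series=[[0, -0.01, 0, 0, 1], [0, -0.03, 0, 0, 1], [0, -0.055, 0, 0, 1], [-0.01, -0.071, 0.005, 0.02, 1], [-0.04, -0.071, 0.018, 0.04, 1], [-0.075, -0.071, 0.032, 0.06, 1], [-0.11, -0.071, 0.046, 0.072, 1], [-0.14, -0.071, 0.059, 0.072, 1], [-0.162, -0.071, 0.068, 0.072, 1], [-0.1726, -0.071, 0.0718, 0.072, 1], [-0.1726, -0.071, 0.0718, 0.072, 1], [-0.1726, -0.071, 0.0718, 0.072, 1]])

```text
t: 5.43
ee_pos: [0.5515, 0.1247, 0.2125]
orientation: [[0.05, -0.001, 0.999], [-0.999, -0.001, 0.05], [0.001, -1.0, -0.001]]
force: [0.1, 0.6, -3.2]
width: 0.191
```

Run:
```python
from h import *
p=pose(); print(p[0].round(4),p[1].round(3).tolist()); np.savez('wE.npz',p=p[0],R=p[1]); snap('wrist','wE.png'); s=snap('scene','sE.png')
cv2.imwrite('pics/sEz.png',cv2.resize(s[100:240,300:460,::-1],None,fx=4.2,fy=4.2,interpolation=cv2.INTER_CUBIC))
```

```text
[0.5515 0.1247 0.2125] [[0.05, -0.001, 0.999], [-0.999, -0.001, 0.05], [0.001, -1.0, -0.001]]
```

View pics/wE.png

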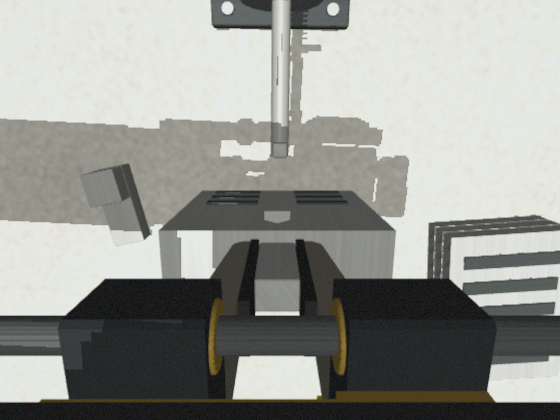

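View pics/sEz.png

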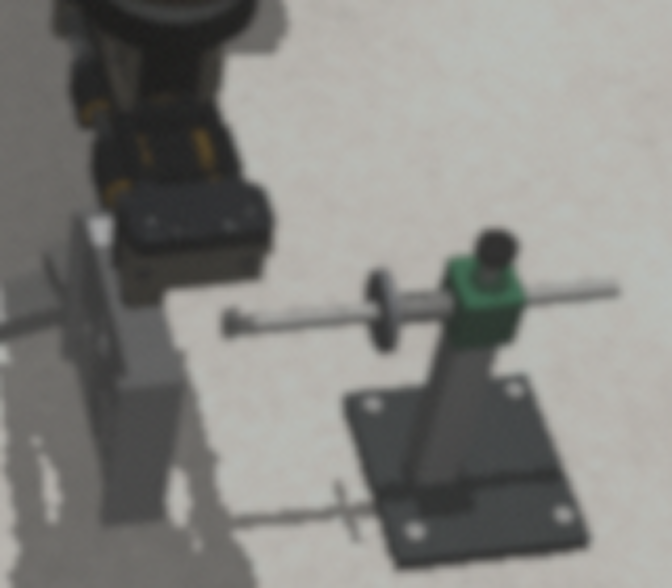

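Run:
```python
from h import *
f=np.load('wE.npz'); p=(f['p'],f['R'])
im=cv2.imread('pics/wE.png'); g=cv2.cvtColor(im,cv2.COLOR_BGR2GRAY)
for v in range(25,155,15): print(v,g[v,262:300].tolist())
for v,z in [(266,.173+.058)]: print(g[290,240:315].tolist())
print(g[215,255:300].tolist())
```

```text
25 [74, 74, 72, 74, 75, 65, 61, 72, 68, 91, 130, 160, 176, 186, 194, 200, 211, 220, 228, 227, 217, 206, 194, 187, 183, 168, 155, 131, 93, 64, 51, 53, 54, 55, 55, 54, 54, 53]
40 [230, 231, 232, 232, 232, 232, 232, 231, 232, 188, 146, 162, 176, 184, 191, 202, 213, 223, 230, 183, 188, 202, 195, 185, 178, 167, 150, 121, 210, 192, 151, 149, 149, 148, 145, 148, 144, 146]
55 [229, 229, 229, 229, 231, 231, 232, 232, 232, 180, 140, 162, 179, 189, 195, 205, 216, 227, 231, 226, 214, 202, 194, 185, 174, 163, 141, 134, 177, 170, 151, 150, 146, 146, 148, 150, 152, 157]
70 [232, 233, 232, 232, 233, 232, 232, 232, 233, 179, 144, 169, 178, 189, 192, 154, 201, 227, 232, 226, 213, 198, 191, 186, 172, 160, 135, 149, 213, 228, 187, 147, 149, 149, 152, 151, 153, 151]
85 [229, 231, 231, 230, 230, 231, 230, 230, 231, 179, 147, 168, 182, 189, 180, 180, 215, 229, 232, 223, 210, 197, 190, 180, 170, 156, 130, 175, 225, 190, 149, 152, 152, 150, 151, 153, 152, 153]
100 [232, 231, 231, 232, 233, 232, 231, 231, 212, 155, 149, 172, 181, 187, 198, 213, 223, 230, 231, 222, 207, 196, 187, 180, 167, 151, 122, 205, 185, 
[... 480 characters left out ...]
92, 121, 99, 124, 142, 148, 146, 145, 146, 145, 148, 145, 147, 142, 142, 139, 118, 94, 115, 142, 196, 211, 211, 211, 173, 146, 149, 147, 150, 147]
[28, 24, 27, 17, 24, 20, 29, 23, 16, 22, 26, 21, 20, 23, 74, 117, 136, 139, 140, 140, 139, 140, 139, 136, 141, 142, 144, 142, 142, 143, 143, 142, 141, 142, 143, 145, 145, 145, 146, 144, 144, 142, 142, 143, 145, 147, 150, 148, 146, 143, 142, 140, 142, 141, 144, 142, 142, 145, 135, 106, 58, 11, 10, 23, 24, 22, 23, 24, 24, 13, 22, 19, 22, 31, 24]
[81, 79, 80, 78, 77, 78, 81, 76, 76, 125, 143, 143, 143, 146, 143, 146, 146, 144, 145, 143, 142, 146, 145, 143, 143, 142, 144, 142, 146, 144, 143, 146, 141, 143, 136, 102, 79, 78, 80, 79, 76, 81, 77, 80, 78]
```

Request:
apply_moves(series=[[0, 0, 0.0015, 0, 1], [-0.01, 0, 0.0015, 0, 1], [-0.02, 0, 0.0015, 0, 1], [-0.03, 0, 0.0015, 0, 1], [-0.04, 0, 0.0015, 0, 1], [-0.05, 0, 0.0015, 0, 1], [-0.05, 0, 0.0015, 0, 1]])

```text
t: 6.12
ee_pos: [0.5505, 0.1775, 0.2126]
orientation: [[0.051, -0.0, 0.999], [-0.999, 0.001, 0.051], [-0.001, -1.0, -0.0]]
force: [0.0, 1.0, -2.2]
width: 0.193
```

Run:
```python
from h import *
p=pose(); print(p[0].round(4)); np.savez('wF.npz',p=p[0],R=p[1]); im=snap('wrist','wF.png'); s=snap('scene','sF.png')
cv2.imwrite('pics/sFz.png',cv2.resize(s[130:240,340:440,::-1],None,fx=4.2,fy=4.2,interpolation=cv2.INTER_CUBIC))
cv2.imwrite('pics/wFz.png',cv2.resize(im[0:300,160:400,::-1],None,fx=2,fy=2,interpolation=cv2.INTER_CUBIC))
```

```text
[0.5505 0.1775 0.2126]
```

View pics/wFz.png

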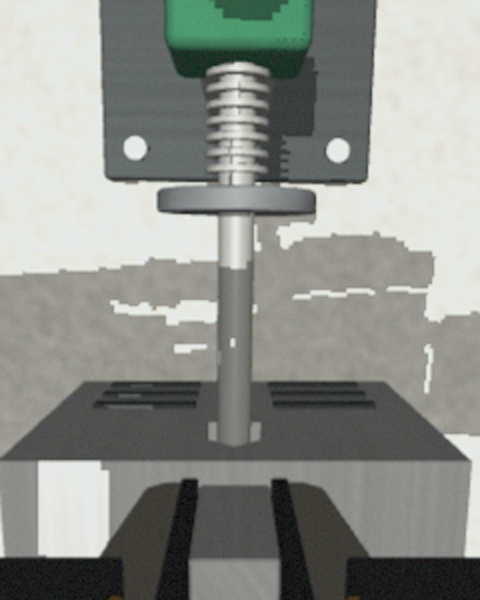

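View pics/sFz.png

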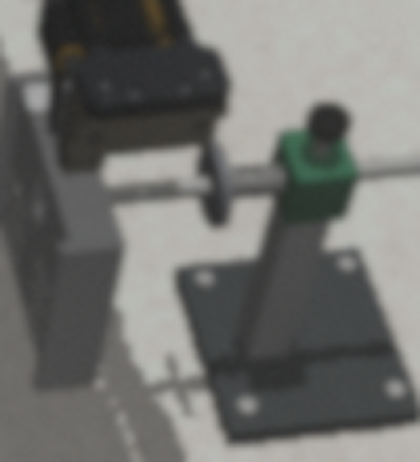

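Request:
apply_moves(series=[[-0.01, 0, 0, 0, 1], [-0.02, 0, 0, 0, 1], [-0.03, 0, 0, 0, 1], [-0.04, 0, 0, 0, 1], [-0.048, 0, 0, 0, 1], [-0.053, 0, 0, 0, 1], [-0.053, 0.003, 0, 0, 1], [-0.053, 0.007, 0, 0, 1], [-0.053, 0.01, 0, 0, 1], [-0.053, 0.0115, 0, 0, 1], [-0.053, 0.0115, 0, 0, 1]])

```text
t: 7.13
ee_pos: [0.5482, 0.2276, 0.2006]
orientation: [[0.048, -0.001, 0.999], [-0.999, -0.0, 0.048], [0.0, -1.0, -0.001]]
force: [0.5, -0.2, -3.3]
width: 0.192
```

Request:
apply_moves(series=[[0, 0.0005, 0, 0, 1], [0, 0.001, 0, 0, 1], [0, 0.001, 0, 0, 1]])

```text
t: 7.38
ee_pos: [0.5483, 0.2278, 0.2004]
orientation: [[0.049, -0.0, 0.999], [-0.999, -0.0, 0.049], [0.0, -1.0, -0.0]]
force: [-1.7, -0.9, -1.0]
width: 0.193
```

Request:
apply_moves(series=[[0, 0.0005, 0, 0, 1], [0, 0.001, 0, 0, 1], [0, 0.001, 0, 0, 1]])

```text
t: 7.63
ee_pos: [0.5484, 0.2279, 0.2003]
orientation: [[0.049, 0.0, 0.999], [-0.999, -0.001, 0.049], [0.001, -1.0, 0.0]]
force: [-3.4, -2.9, 4.7]
width: 0.194
```

Request:
apply_moves(series=[[0, -0.0008, 0, 0, 1], [0, -0.0008, 0, 0, 0], [0, -0.0008, 0, 0, 0], [0, -0.0008, 0, 0, 0], [0, -0.0008, 0, 0, 0], [0, -0.0008, 0, 0, 0], [0, -0.0008, 0, 0, 0]])

```text
t: 8.22
ee_pos: [0.5484, 0.2281, 0.1999]
orientation: [[0.049, 0.0, 0.999], [-0.999, 0.0, 0.049], [-0.0, -1.0, 0.0]]
force: [0.0, 0.3, -0.1]
width: 0.497
```

Run:
```python
from h import *
p=pose(); print(p[0].round(4)); im=snap('wrist','wG.png'); s=snap('scene','sG.png')
cv2.imwrite('pics/sGz.png',cv2.resize(s[130:240,340:460,::-1],None,fx=4.2,fy=4.2,interpolation=cv2.INTER_CUBIC))
```

```text
[0.5484 0.2281 0.1999]
```

View pics/wG.png

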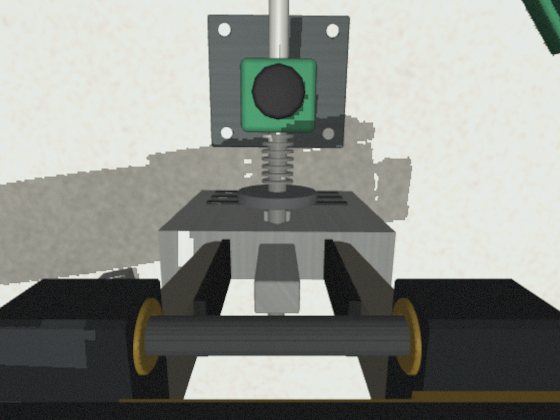

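View pics/sGz.png

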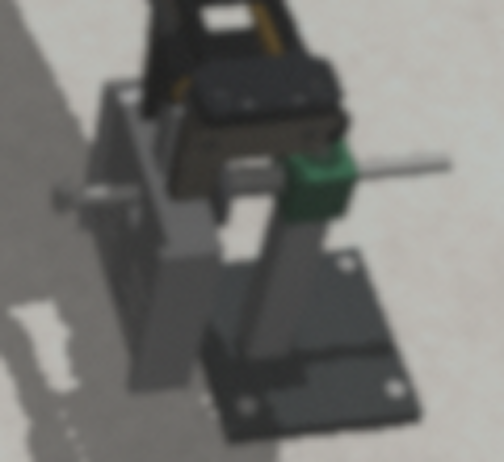

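Request:
apply_moves(series=[[0, -0.03, 0, 0, -1], [0, -0.06, 0, 0, -1], [0.03, -0.075, -0.007, -0.02, -1], [0.07, -0.075, -0.016, -0.04, -1], [0.11, -0.075, -0.025, -0.06, -1], [0.15, -0.075, -0.033, -0.08, -1], [0.19, -0.075, -0.042, -0.086, -1], [0.23, -0.075, -0.051, -0.086, -1], [0.27, -0.075, -0.06, -0.086, -1], [0.31, -0.075, -0.068, -0.086, -1], [0.35, -0.06, -0.077, -0.086, -1], [0.385, -0.03, -0.085, -0.086, -1]])

```text
t: 9.32
ee_pos: [0.4844, -0.159, 0.2375]
orientation: [[0.134, 0.007, 0.991], [-0.991, -0.005, 0.134], [0.006, -1.0, 0.006]]
force: [0.8, -0.1, 0.0]
width: 0.999
```

Run:
```python
from h import *
p=pose(); print(p[0].round(4),p[1].round(3).tolist()); np.savez('wH.npz',p=p[0],R=p[1]); im=snap('wrist','wH.png')
```

```text
[ 0.4844 -0.159   0.2375] [[0.134, 0.007, 0.991], [-0.991, -0.005, 0.134], [0.006, -1.0, 0.006]]
```

View pics/wH.png

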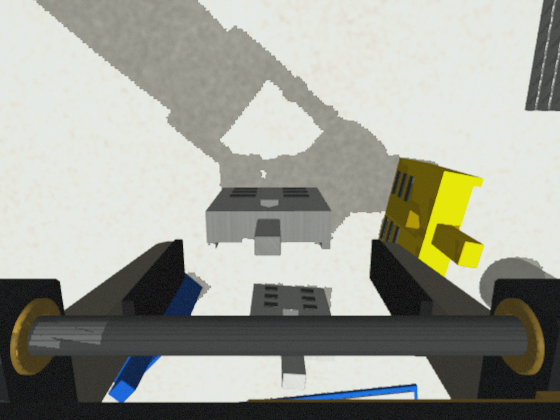

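Run:
```python
from h import *
f=np.load('wH.npz'); p=(f['p'],f['R'])
print(onz('wrist',268,244.5,.150,p).round(4))
im=cv2.imread('pics/wH.png');g=cv2.cvtColor(im,cv2.COLOR_BGR2GRAY)
print(g[245,245:290].tolist());print(g[230:262,262].tolist())
```

```text
[ 0.48   -0.1762  0.15  ]
[227, 229, 229, 230, 231, 232, 232, 231, 231, 178, 135, 140, 141, 140, 142, 141, 143, 141, 145, 144, 146, 142, 144, 144, 143, 145, 143, 142, 145, 147, 147, 142, 142, 142, 133, 147, 217, 231, 231, 231, 232, 233, 231, 230, 231]
[81, 78, 82, 82, 83, 75, 111, 137, 147, 145, 144, 145, 143, 145, 146, 141, 140, 140, 141, 142, 142, 140, 139, 139, 136, 187, 225, 232, 231, 231, 230, 229]
```

Request:
apply_moves(series=[[0.015, 0.01, -0.0045, 0, -1], [0.015, 0.04, -0.0045, 0, -1], [0.015, 0.07, -0.0045, 0, -1], [0.015, 0.09, -0.0045, 0, -1], [0.015, 0.0965, -0.0045, 0, -1], [0.015, 0.0965, -0.0045, 0, -1], [0.015, 0.0965, -0.0045, 0, 0.2], [0.015, 0.0965, -0.0045, 0, 1], [0.015, 0.0965, -0.0045, 0, 1], [0.015, 0.0965, -0.0045, 0, 1], [0.015, 0.0965, -0.0045, 0, 1], [0.015, 0.0965, -0.0045, 0, 1]])

```text
t: 10.37
ee_pos: [0.4811, -0.1709, 0.1384]
orientation: [[0.135, 0.001, 0.991], [-0.991, -0.001, 0.135], [0.001, -1.0, 0.001]]
force: [-0.5, -1.7, 0.6]
width: 0.588
```

Request:
apply_moves(series=[[0, 0, 0, 0, 1], [0, 0, 0, 0, 1], [0, 0, 0, 0, 1], [0, 0, 0, 0, 1], [0, 0, 0, 0, 1], [0, 0, 0, 0, 1]])

```text
t: 10.87
ee_pos: [0.4806, -0.1706, 0.1376]
orientation: [[0.135, -0.0, 0.991], [-0.991, 0.0, 0.135], [-0.0, -1.0, -0.0]]
force: [-0.1, -0.2, -1.3]
width: 0.192
```

Request:
apply_moves(series=[[0, 0, 0, 0, 0.3], [0, 0, 0, 0, 0.3], [0, 0, 0, 0, 0.3], [0.005, 0.004, 0, 0, 0.3], [0.005, 0.004, 0, 0, 0.3], [0.005, 0.004, 0, 0, 0.3], [0.005, 0.004, 0, 0, 0.3]])

```text
t: 11.45
ee_pos: [0.4814, -0.1758, 0.1337]
orientation: [[0.134, -0.0, 0.991], [-0.991, 0.0, 0.134], [-0.0, -1.0, -0.0]]
force: [-0.2, 0.8, -0.1]
width: 0.35
```

Run:
```python
from h import *
p=pose(); print(p[0].round(4),p[1].round(3).tolist()); np.savez('wI.npz',p=p[0],R=p[1]); im=snap('wrist','wI.png')
```

```text
[ 0.4814 -0.1758  0.1337] [[0.134, -0.0, 0.991], [-0.991, 0.0, 0.134], [-0.0, -1.0, -0.0]]
```

View pics/wI.png

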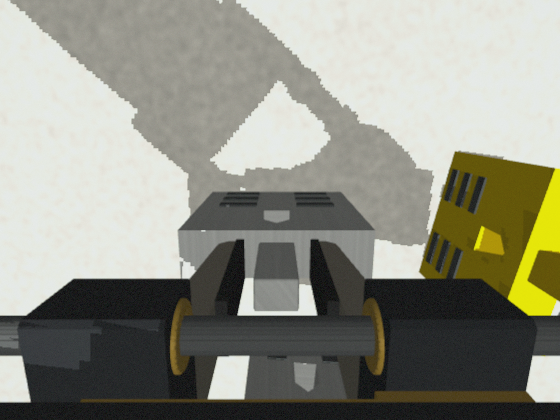

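Request:
apply_moves(series=[[0, 0, 0, 0, 1], [0, 0, 0, 0, 1], [0, 0, 0, 0, 1], [0, 0, 0, 0, 1], [0, -0.015, 0, 0, 1], [0, -0.045, 0, 0, 1], [-0.015, -0.07, 0.006, 0, 1], [-0.05, -0.0788, 0.019, 0.02, 1], [-0.085, -0.0788, 0.033, 0.04, 1], [-0.12, -0.0788, 0.046, 0.06, 1], [-0.155, -0.0788, 0.06, 0.085, 1], [-0.19, -0.0788, 0.073, 0.085, 1]])

```text
t: 12.5
ee_pos: [0.528, 0.0243, 0.2123]
orientation: [[0.049, -0.0, 0.999], [-0.999, 0.0, 0.049], [-0.0, -1.0, -0.0]]
force: [1.5, 0.0, -2.7]
width: 0.194
```

Request:
apply_moves(series=[[-0.035, 0, 0.011, 0, 1], [-0.07, 0, 0.022, 0, 1], [-0.095, 0, 0.029, 0, 1], [-0.1014, 0, 0.0297, 0, 1], [-0.1014, 0, 0.0297, 0, 1], [-0.1014, 0, 0.0297, 0, 1]])

```text
t: 13.0
ee_pos: [0.5523, 0.1247, 0.212]
orientation: [[0.051, -0.001, 0.999], [-0.999, -0.001, 0.051], [0.001, -1.0, -0.001]]
force: [0.6, -0.5, -2.2]
width: 0.194
```

Run:
```python
from h import *
p=pose(); print(p[0].round(4),p[1].round(3).tolist()); np.savez('wJ.npz',p=p[0],R=p[1]); im=snap('wrist','wJ.png')
```

```text
[0.5523 0.1247 0.212 ] [[0.051, -0.001, 0.999], [-0.999, -0.001, 0.051], [0.001, -1.0, -0.001]]
```

View pics/wJ.png

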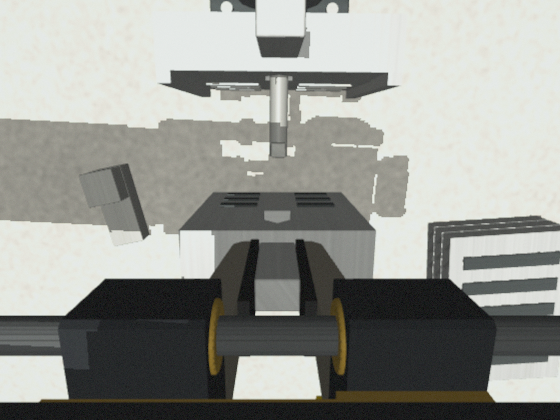

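Request:
apply_moves(series=[[-0.008, 0, 0.0008, 0, 1], [-0.018, 0, 0.0008, 0, 1], [-0.028, 0, 0.0008, 0, 1], [-0.038, 0, 0.0008, 0, 1], [-0.048, 0, 0.0008, 0, 1], [-0.058, 0, 0.0008, 0, 1], [-0.066, 0, 0.0008, 0, 1], [-0.07, 0, 0.0008, 0, 1], [-0.07, 0, 0.0008, 0, 1], [-0.07, 0, 0.0008, 0, 1]])

```text
t: 13.88
ee_pos: [0.5501, 0.1952, 0.2126]
orientation: [[0.05, -0.0, 0.999], [-0.999, -0.0, 0.05], [0.0, -1.0, -0.0]]
force: [-0.1, 0.4, -2.1]
width: 0.196
```

Run:
```python
from h import *
p=pose(); print(p[0].round(4)); np.savez('wK.npz',p=p[0],R=p[1]); im=snap('wrist','wK.png')
s=snap('scene','sK.png')
cv2.imwrite('pics/sKz.png',cv2.resize(s[130:240,330:450,::-1],None,fx=4.2,fy=4.2,interpolation=cv2.INTER_CUBIC))
```

```text
[0.5501 0.1952 0.2126]
```

View pics/wK.png

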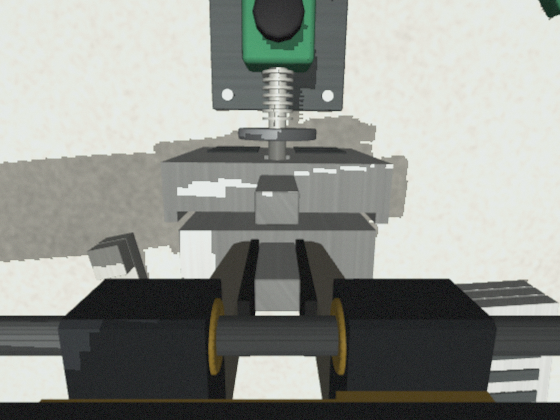

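View pics/sKz.png

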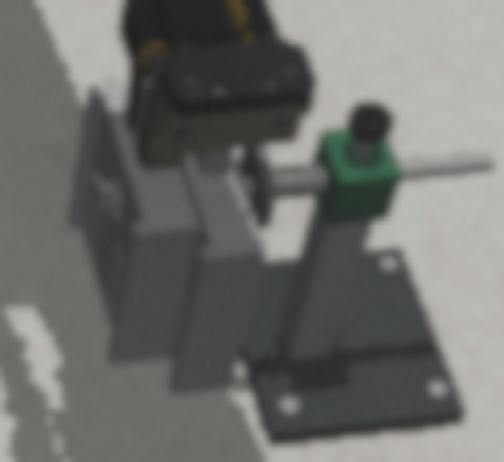

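Run:
```python
from h import *
f=np.load('wK.npz'); p=(f['p'],f['R'])
print(onz('wrist',277,206.5,.217,p).round(4),onz('wrist',277,293.5,.229,p).round(4),onz('wrist',277,222,.217,p).round(4))
```

```text
[0.5475 0.2269 0.217 ] [0.5491 0.1948 0.229 ] [0.5478 0.2204 0.217 ]
```

Request:
apply_moves(series=[[0, 0.004, 0, 0, 1], [0, 0.008, 0, 0, 1], [0, 0.011, 0, 0, 1], [0, 0.0118, 0, 0, 1], [0, 0.0118, 0, 0, 1]])

```text
t: 14.4
ee_pos: [0.5497, 0.1948, 0.2007]
orientation: [[0.05, -0.001, 0.999], [-0.999, -0.001, 0.05], [0.0, -1.0, -0.001]]
force: [-2.6, -1.2, 0.1]
width: 0.196
```

Request:
apply_moves(series=[[-0.0015, -0.0003, -0.0006, 0, 1], [-0.003, -0.0003, -0.0006, 0, 1], [-0.0045, -0.0003, -0.0006, 0, 1], [-0.0055, -0.0003, -0.0006, 0, 1], [-0.0055, -0.0003, -0.0006, 0, 1]])

```text
t: 14.82
ee_pos: [0.5493, 0.2009, 0.201]
orientation: [[0.05, 0.0, 0.999], [-0.999, 0.0, 0.05], [-0.0, -1.0, 0.0]]
force: [-0.1, 0.8, -2.5]
width: 0.192
```

Request:
apply_moves(series=[[-0.0006, 0, 0, 0, 1], [-0.0012, 0, 0, 0, 1], [-0.0012, 0, 0, 0, 1]])

```text
t: 15.07
ee_pos: [0.5492, 0.2018, 0.2011]
orientation: [[0.05, 0.0, 0.999], [-0.999, -0.0, 0.05], [0.0, -1.0, 0.0]]
force: [-0.1, 0.3, -2.5]
width: 0.19
```

Request:
apply_moves(series=[[-0.0006, 0, 0, 0, 1], [-0.0012, 0, 0, 0, 1], [-0.0012, 0, 0, 0, 1]])

```text
t: 15.32
ee_pos: [0.5492, 0.2027, 0.2012]
orientation: [[0.05, 0.0, 0.999], [-0.999, -0.001, 0.05], [0.001, -1.0, 0.0]]
force: [0.8, -1.8, -2.4]
width: 0.192
```

Request:
apply_moves(series=[[-0.0008, 0.0005, 0, 0, 1], [-0.0016, 0.0007, 0, 0, 1], [-0.0024, 0.0007, 0, 0, 1], [-0.0024, 0.0007, 0, 0, 1]])

```text
t: 15.65
ee_pos: [0.5491, 0.2052, 0.2008]
orientation: [[0.05, 0.0, 0.999], [-0.999, -0.001, 0.05], [0.001, -1.0, 0.0]]
force: [-0.2, -4.4, 1.0]
width: 0.191
```

Run:
```python
from h import *
p=pose(); print(p[0].round(4)); np.savez('wL.npz',p=p[0],R=p[1]); im=snap('wrist','wL.png')
```

```text
[0.5491 0.2052 0.2008]
```

View pics/wL.png

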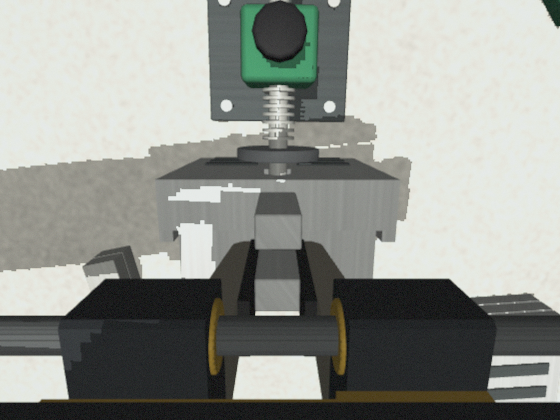

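Run:
```python
from h import *
f=np.load('wL.npz'); p=(f['p'],f['R'])
g=cv2.cvtColor(cv2.imread('pics/wL.png'),cv2.COLOR_BGR2GRAY)
print(g[190:320,270].tolist())
```

```text
[148, 139, 104, 81, 80, 81, 79, 82, 80, 81, 80, 83, 85, 83, 84, 79, 80, 81, 84, 81, 77, 82, 79, 81, 102, 128, 139, 147, 148, 150, 149, 145, 144, 147, 147, 146, 147, 146, 145, 146, 144, 147, 146, 142, 142, 145, 143, 145, 141, 142, 141, 143, 143, 139, 142, 141, 141, 140, 129, 98, 81, 80, 81, 79, 81, 82, 78, 80, 81, 85, 81, 78, 81, 80, 82, 80, 82, 82, 82, 82, 81, 79, 83, 79, 78, 79, 82, 82, 85, 111, 130, 143, 143, 144, 143, 142, 143, 143, 143, 143, 142, 142, 142, 144, 144, 142, 142, 138, 140, 138, 140, 141, 139, 141, 139, 139, 136, 140, 139, 137, 128, 206, 232, 231, 232, 169, 41, 40, 44, 47]
```

Run:
```python
from h import *
f=np.load('wL.npz'); p=(f['p'],f['R'])
Y=[onz('wrist',277,v,.217,p)[1] for v in (214.3,248.8,278.7,310.7)]
print(np.round(Y,4),(Y[0]+Y[1])/2-(Y[2]+Y[3])/2)
```

```text
[0.2366 0.2231 0.2109 0.1972] 0.02584301522187757
```

Request:
apply_moves(series=[[0.0002, 0, 0, 0, 0.3], [0.0002, 0, 0, 0, 0.3], [0.0002, 0, 0, 0, 0.2], [0.0002, 0, 0, 0, 0.2], [0.0002, 0, 0, 0, 0.2], [0.0002, 0, 0, 0, 0.2]])

```text
t: 16.2
ee_pos: [0.549, 0.2054, 0.2004]
orientation: [[0.05, 0.0, 0.999], [-0.999, 0.0, 0.05], [-0.0, -1.0, 0.0]]
force: [0.2, 0.2, -0.6]
width: 0.402
```

```bash
cat >> h.py <<'E'
def tabs(name,cols=(268,271,284),z=.217):
    f=np.load(name+'.npz'); p=(f['p'],f['R'])
    g=cv2.cvtColor(cv2.imread('pics/'+name+'.png'),cv2.COLOR_BGR2GRAY).astype(int)
    for c in cols: print(c,g[150:320,c].tolist())
E
python3 - <<'E'
from h import *
p=pose(); print(p[0].round(4)); np.savez('wM.npz',p=p[0],R=p[1]); im=snap('wrist','wM.png')
tabs('wM',cols=(270,))
s=snap('scene','sM.png')
cv2.imwrite('pics/sMz.png',cv2.resize(s[130:240,330:450,::-1],None,fx=4.2,fy=4.2,interpolation=cv2.INTER_CUBIC))
E
```

```text
[0.549  0.2054 0.2004]
270 [56, 72, 89, 95, 97, 96, 99, 97, 97, 98, 97, 98, 95, 87, 94, 101, 100, 99, 101, 99, 101, 101, 100, 104, 99, 86, 82, 82, 80, 79, 130, 149, 147, 150, 150, 149, 151, 150, 147, 149, 150, 151, 130, 94, 83, 81, 79, 78, 81, 80, 77, 83, 78, 79, 83, 80, 79, 81, 83, 80, 81, 81, 80, 80, 83, 94, 118, 137, 148, 149, 149, 148, 146, 146, 149, 146, 145, 148, 150, 146, 143, 142, 142, 145, 143, 141, 142, 143, 140, 143, 143, 141, 143, 143, 141, 141, 140, 141, 141, 131, 110, 88, 84, 78, 84, 82, 79, 81, 81, 84, 82, 81, 83, 82, 81, 80, 81, 81, 82, 82, 82, 82, 80, 81, 80, 82, 80, 81, 80, 81, 97, 126, 133, 143, 144, 143, 143, 142, 142, 142, 144, 141, 144, 143, 142, 141, 143, 144, 140, 140, 139, 140, 138, 140, 139, 140, 142, 140, 138, 136, 137, 134, 160, 217, 231, 169, 34, 45, 46, 44]
```

View pics/wM.png

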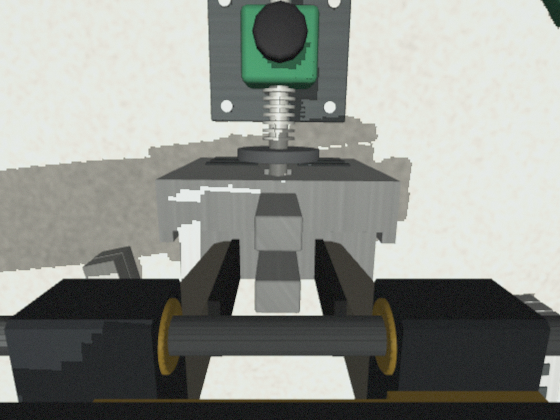

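View pics/sMz.png

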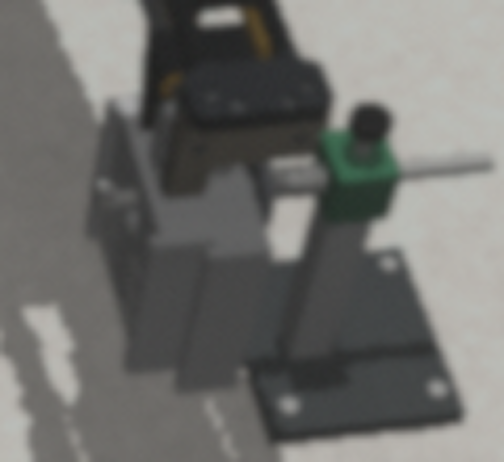

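Request:
apply_moves(series=[[0, -0.03, 0, 0, 0], [0, -0.06, 0, 0, 0], [0.03, -0.075, -0.004, -0.01, 0], [0.07, -0.075, -0.009, -0.02, 0], [0.11, -0.075, -0.014, -0.02, 0], [0.15, -0.075, -0.019, -0.02, 0], [0.19, -0.075, -0.024, -0.02, 0], [0.23, -0.075, -0.029, -0.02, 0], [0.27, -0.075, -0.034, -0.02, 0], [0.31, -0.075, -0.039, -0.02, 0], [0.35, -0.075, -0.044, -0.02, 0], [0.39, -0.075, -0.049, -0.02, 0]])

```text
t: 17.3
ee_pos: [0.5191, -0.1887, 0.2756]
orientation: [[0.07, 0.001, 0.998], [-0.998, -0.0, 0.07], [0.0, -1.0, 0.001]]
force: [0.8, 0.1, 0.5]
width: 0.502
```

Request:
apply_moves(series=[[0.035, 0.01, -0.004, 0, 0], [0.065, 0.04, -0.008, 0, 0], [0.08, 0.06, -0.01, 0, 0], [0.08, 0.06, -0.01, 0, 0], [0.08, 0.06, -0.01, 0, 0]])

```text
t: 17.72
ee_pos: [0.5144, -0.2671, 0.2142]
orientation: [[0.068, -0.002, 0.998], [-0.998, 0.002, 0.068], [-0.003, -1.0, -0.002]]
force: [-0.5, 0.7, 1.0]
width: 0.499
```

Run:
```python
from h import *
p=pose(); print(p[0].round(4),p[1].round(3).tolist()); np.savez('wN.npz',p=p[0],R=p[1]); im=snap('wrist','wN.png')
s=snap('scene','sN.png')
cv2.imwrite('pics/sNz.png',cv2.resize(s[130:240,330:450,::-1],None,fx=5,fy=5,interpolation=cv2.INTER_CUBIC))
```

```text
[ 0.5144 -0.2671  0.2142] [[0.068, -0.002, 0.998], [-0.998, 0.002, 0.068], [-0.003, -1.0, -0.002]]
```

View pics/wN.png

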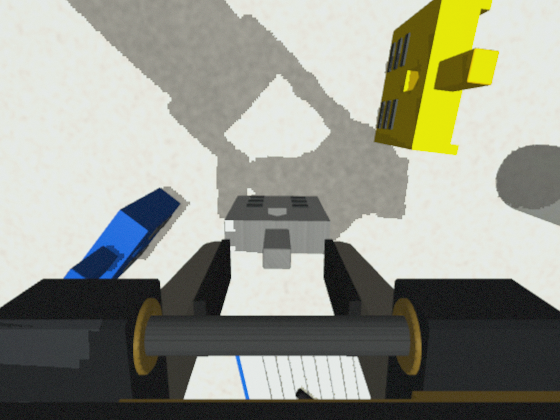

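View pics/sNz.png

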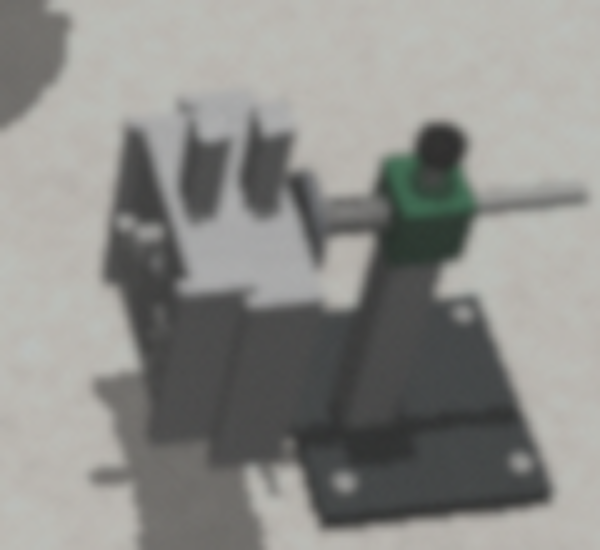

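Run:
```python
from h import *
f=np.load('wN.npz'); p=(f['p'],f['R'])
g=cv2.cvtColor(cv2.imread('pics/wN.png'),cv2.COLOR_BGR2GRAY)
print(g[225:280,272].tolist(),g[257,255:300].tolist())
c=onz('wrist',277,258,.142,p);print(c.round(4)); d=np.array([c[0],c[1],.1256])-p[0]; print((p[1].T@d).round(4))
```

```text
[147, 148, 147, 126, 93, 76, 78, 82, 80, 81, 82, 79, 81, 81, 82, 80, 77, 80, 80, 79, 78, 78, 82, 102, 130, 145, 148, 146, 143, 143, 146, 143, 145, 143, 138, 141, 140, 140, 140, 142, 141, 140, 141, 166, 219, 231, 232, 231, 232, 232, 231, 230, 228, 227, 231] [232, 232, 230, 229, 227, 227, 227, 186, 138, 134, 139, 141, 144, 143, 142, 141, 143, 145, 145, 142, 145, 145, 147, 145, 146, 145, 144, 144, 146, 150, 144, 141, 144, 144, 143, 139, 213, 230, 232, 232, 232, 232, 232, 231, 233]
[ 0.5145 -0.2868  0.142 ]
[ 0.0199  0.0885 -0.0011]
```

Request:
apply_moves(series=[[0.02, 0.02, -0.001, 0, 0], [0.0205, 0.05, -0.001, 0, 0], [0.0205, 0.075, -0.001, 0, 0], [0.0205, 0.0885, -0.001, 0, 0], [0.0205, 0.0885, -0.001, 0, 0], [0.0205, 0.0885, -0.001, 0, 0], [0.0205, 0.0885, -0.001, 0, 0]])

```text
t: 18.4
ee_pos: [0.5172, -0.2881, 0.1296]
orientation: [[0.071, 0.003, 0.997], [-0.997, -0.003, 0.071], [0.003, -1.0, 0.003]]
force: [0.3, -0.6, 0.4]
width: 0.496
```

Request:
apply_moves(series=[[0, 0, 0, 0, 1], [0, 0, 0, 0, 1], [0, 0, 0, 0, 1], [0, 0, 0, 0, 1], [0, 0, 0, 0, 1], [0, 0, 0, 0, 1], [0, 0, 0, 0, 1]])

```text
t: 18.98
ee_pos: [0.5158, -0.288, 0.1273]
orientation: [[0.07, 0.0, 0.998], [-0.998, -0.0, 0.07], [0.0, -1.0, 0.0]]
force: [-0.4, 0.9, 2.2]
width: 0.198
```

Request:
apply_moves(series=[[0, 0, 0, 0, 1], [0, -0.02, 0, 0, 1], [0, -0.05, 0, 0, 1], [-0.01, -0.08, 0.002, 0, 1], [-0.04, -0.0874, 0.006, 0, 1], [-0.08, -0.0874, 0.013, 0.01, 1], [-0.12, -0.0874, 0.019, 0.02, 1], [-0.16, -0.0874, 0.026, 0.02, 1], [-0.2, -0.0874, 0.032, 0.02, 1], [-0.24, -0.0874, 0.039, 0.02, 1], [-0.28, -0.0874, 0.045, 0.02, 1], [-0.32, -0.0874, 0.052, 0.02, 1]])

```text
t: 19.98
ee_pos: [0.5443, 0.0371, 0.2136]
orientation: [[0.05, -0.001, 0.999], [-0.999, 0.0, 0.05], [-0.0, -1.0, -0.001]]
force: [0.7, -0.2, -1.7]
width: 0.194
```

Request:
apply_moves(series=[[-0.035, 0, 0.006, 0, 1], [-0.065, 0, 0.01, 0, 1], [-0.085, 0, 0.013, 0, 1], [-0.0895, 0, 0.013, 0, 1], [-0.0895, 0, 0.013, 0, 1], [-0.0895, 0, 0.013, 0, 1]])

```text
t: 20.48
ee_pos: [0.5533, 0.1244, 0.2137]
orientation: [[0.05, -0.001, 0.999], [-0.999, -0.001, 0.05], [0.001, -1.0, -0.001]]
force: [0.3, -0.0, -2.0]
width: 0.195
```

Run:
```python
from h import *
p=pose(); print(p[0].round(4),p[1].round(3).tolist()); np.savez('wO.npz',p=p[0],R=p[1]); im=snap('wrist','wO.png')
g=cv2.cvtColor(im,cv2.COLOR_RGB2GRAY)
for v in (130,145,290): print(v,g[v,245:312].tolist())
print(g[215,255:300].tolist())
```

```text
[0.5533 0.1244 0.2137] [[0.05, -0.001, 0.999], [-0.999, -0.001, 0.05], [0.001, -1.0, -0.001]]
130 [148, 146, 146, 148, 147, 148, 150, 149, 149, 153, 154, 151, 151, 147, 148, 145, 144, 146, 145, 145, 152, 155, 125, 101, 104, 110, 114, 118, 122, 125, 130, 138, 135, 131, 125, 123, 118, 114, 108, 97, 121, 145, 149, 149, 149, 150, 150, 149, 150, 150, 149, 151, 152, 150, 149, 145, 148, 148, 151, 151, 150, 149, 146, 149, 150, 151, 153]
145 [211, 210, 211, 208, 210, 206, 222, 228, 228, 230, 231, 230, 228, 229, 229, 231, 231, 232, 232, 232, 232, 231, 192, 115, 106, 134, 142, 144, 145, 148, 146, 147, 148, 147, 148, 145, 145, 130, 105, 87, 132, 150, 150, 150, 150, 148, 149, 145, 147, 146, 148, 181, 192, 189, 191, 161, 148, 149, 153, 150, 151, 150, 148, 151, 153, 151, 151]
290 [30, 21, 31, 22, 23, 29, 25, 16, 26, 49, 107, 133, 138, 136, 137, 139, 140, 140, 141, 141, 139, 137, 139, 138, 138, 140, 140, 141, 143, 143, 143, 140, 141, 143, 143, 143, 143, 143, 145, 142, 142, 140, 140, 140, 145, 146, 146, 146, 142, 145, 140, 140, 139, 128, 83, 32, 18, 25, 22, 22, 24, 23, 22, 26, 25, 27, 26]
[80, 81, 80, 81, 79, 79, 83, 82, 80, 96, 112, 118, 130, 145, 144, 146, 145, 144, 145, 145, 144, 143, 147, 145, 145, 146, 143, 144, 146, 145, 146, 131, 127, 122, 108, 88, 80, 77, 78, 82, 82, 79, 78, 81, 81]
```

View pics/wO.png

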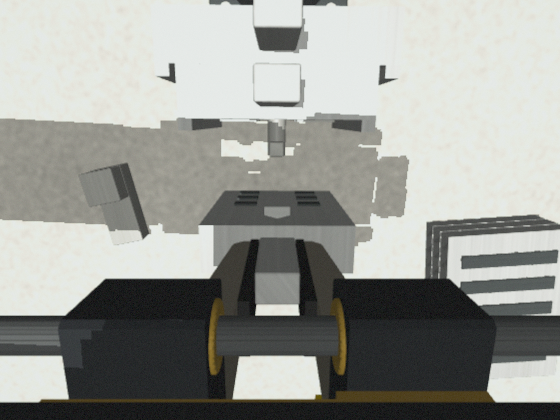

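Request:
apply_moves(series=[[0, -0.001, -0.0003, 0, 1], [-0.01, -0.001, -0.0003, 0, 1], [-0.02, -0.001, -0.0003, 0, 1], [-0.03, -0.001, -0.0003, 0, 1], [-0.038, -0.001, -0.0003, 0, 1], [-0.045, -0.001, -0.0003, 0, 1], [-0.045, -0.001, -0.0003, 0, 1]])

```text
t: 21.12
ee_pos: [0.5508, 0.1717, 0.2153]
orientation: [[0.052, -0.0, 0.999], [-0.999, 0.001, 0.052], [-0.001, -1.0, -0.0]]
force: [-0.1, 0.2, -2.0]
width: 0.192
```

Run:
```python
from h import *
p=pose(); print(p[0].round(4),robot.state()['force']); np.savez('wP.npz',p=p[0],R=p[1]); im=snap('wrist','wP.png')
tabs('wP',cols=(270,))
```

```text
[0.5508 0.1717 0.2153] [-0.10342294  0.15933379 -1.97747723]
270 [147, 147, 146, 146, 143, 144, 133, 113, 137, 151, 152, 152, 152, 152, 155, 152, 153, 153, 154, 151, 150, 151, 142, 107, 82, 81, 81, 80, 80, 81, 77, 80, 81, 81, 80, 81, 81, 82, 111, 132, 146, 149, 151, 149, 148, 149, 148, 148, 149, 149, 149, 148, 145, 147, 146, 144, 143, 143, 142, 141, 145, 143, 144, 143, 141, 142, 141, 140, 138, 135, 113, 92, 80, 83, 78, 114, 144, 147, 147, 147, 148, 147, 144, 144, 146, 146, 147, 111, 77, 79, 78, 79, 77, 80, 80, 81, 81, 80, 80, 80, 81, 82, 81, 80, 82, 78, 82, 82, 80, 82, 79, 81, 79, 79, 78, 81, 83, 81, 82, 80, 83, 76, 100, 123, 137, 144, 143, 143, 145, 144, 142, 144, 141, 144, 146, 144, 143, 144, 144, 139, 141, 141, 137, 138, 136, 139, 140, 138, 139, 138, 138, 141, 138, 130, 175, 218, 227, 228, 226, 225, 226, 222, 221, 223, 224, 160, 42, 41, 45, 43]
```

View pics/wP.png

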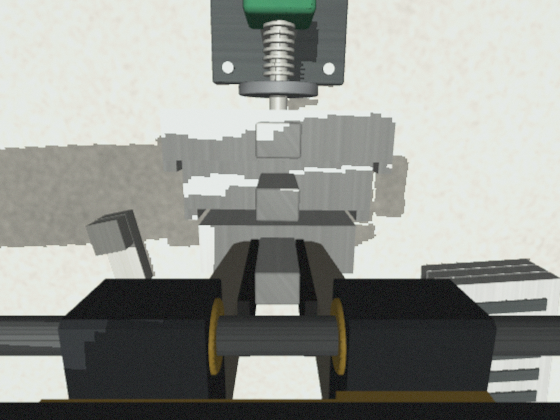

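Run:
```python
from h import *
f=np.load('wP.npz'); p=(f['p'],f['R'])
m=np.mean([onz('wrist',277,v,.217,p)[1] for v in (188.3,220.5)])
s=np.mean([onz('wrist',277,v,.230,p)[1] for v in (272.2,303.7)])
l=onz('wrist',277,156.5,.217,p)[1]+.007
print(m,s,l,m-s,s-p[0][1])
print('disc top front edge',onz('wrist',277,96,.172,p),onz('wrist',277,84,.172,p))
```

```text
0.20356159093677478 0.1727184041232507 0.23010410049281 0.030843186813524076 0.0010030405004879672
disc top front edge [0.54574987 0.24887233 0.172     ] [0.54545601 0.25455879 0.172     ]
```

Request:
apply_moves(series=[[-0.0015, 0, 0, 0, 1], [-0.003, 0, 0, 0, 1], [-0.004, 0, 0, 0, 1], [-0.005, 0, 0, 0, 1], [-0.006, 0, 0, 0, 1], [-0.007, 0, 0, 0, 1], [-0.007, 0, 0, 0, 1]])

```text
t: 21.75
ee_pos: [0.5508, 0.1769, 0.2154]
orientation: [[0.05, 0.0, 0.999], [-0.999, -0.0, 0.05], [0.0, -1.0, 0.0]]
force: [-0.5, -0.2, -2.0]
width: 0.192
```

Request:
apply_moves(series=[[-0.001, 0, 0, 0, 1], [-0.002, 0, 0, 0, 1], [-0.003, 0, 0, 0, 1], [-0.003, 0, 0, 0, 1]])

```text
t: 22.08
ee_pos: [0.5507, 0.1796, 0.2154]
orientation: [[0.05, 0.0, 0.999], [-0.999, -0.001, 0.05], [0.001, -1.0, 0.0]]
force: [-0.4, -4.9, -0.4]
width: 0.191
```

Request:
apply_moves(series=[[-0.0007, 0, 0, 0, 1], [-0.0014, 0, 0, 0, 1], [-0.002, 0, 0, 0, 1], [-0.002, 0, 0, 0, 1]])

```text
t: 22.42
ee_pos: [0.5506, 0.1821, 0.2154]
orientation: [[0.05, 0.0, 0.999], [-0.999, 0.0, 0.05], [0.0, -1.0, 0.0]]
force: [0.9, -4.5, -0.9]
width: 0.196
```

Request:
apply_moves(series=[[-0.0007, 0, 0, 0, 1], [-0.0014, 0, 0, 0, 1], [-0.002, 0, 0, 0, 1], [-0.002, 0, 0, 0, 1]])

```text
t: 22.75
ee_pos: [0.5504, 0.1842, 0.2154]
orientation: [[0.05, 0.0, 0.999], [-0.999, 0.0, 0.05], [-0.0, -1.0, 0.0]]
force: [1.0, -3.8, -1.0]
width: 0.196
```

Request:
apply_moves(series=[[-0.0007, 0, 0, 0, 1], [-0.0014, 0, 0, 0, 1], [-0.002, 0, 0, 0, 1], [-0.002, 0, 0, 0, 1]])

```text
t: 23.08
ee_pos: [0.5504, 0.1854, 0.2154]
orientation: [[0.05, 0.0, 0.999], [-0.999, -0.001, 0.05], [0.001, -1.0, 0.0]]
force: [0.6, -6.7, 0.1]
width: 0.193
```

Run:
```python
from h import *
p=pose(); print(p[0].round(4),robot.state()['force']); np.savez('wQ.npz',p=p[0],R=p[1]); im=snap('wrist','wQ.png')
```

```text
[0.5504 0.1854 0.2154] [ 0.56767459 -6.72421448  0.0712425 ]
```

View pics/wQ.png

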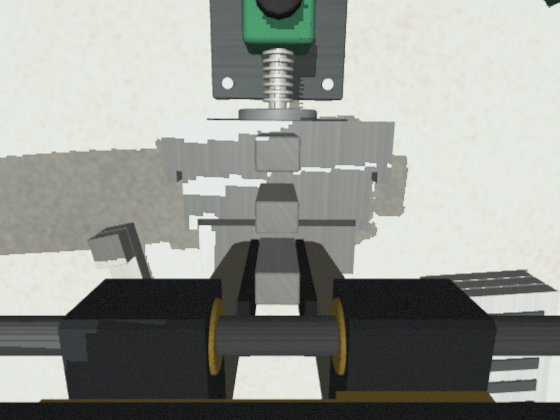

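Request:
apply_moves(series=[[-0.0008, 0, 0, 0, 1], [-0.0016, 0, 0, 0, 1], [-0.0024, 0, 0, 0, 1], [-0.0032, 0, 0, 0, 1], [-0.004, 0, 0, 0, 1], [-0.004, 0, 0, 0, 1]])

```text
t: 23.63
ee_pos: [0.5503, 0.1889, 0.2154]
orientation: [[0.05, 0.0, 0.999], [-0.999, -0.003, 0.05], [0.003, -1.0, 0.0]]
force: [0.3, -7.8, -0.1]
width: 0.197
```

Request:
apply_moves(series=[[-0.0008, 0, 0, 0, 1], [-0.0016, 0, 0, 0, 1], [-0.002, 0, 0, 0, 1], [-0.002, 0, 0, 0, 1]])

```text
t: 23.97
ee_pos: [0.5502, 0.1905, 0.2154]
orientation: [[0.05, 0.0, 0.999], [-0.999, -0.003, 0.05], [0.003, -1.0, -0.0]]
force: [0.1, -9.0, 1.1]
width: 0.194
```

Request:
apply_moves(series=[[-0.0008, 0, 0, 0, 1], [-0.0016, 0, 0, 0, 1], [-0.0024, 0, 0, 0, 1], [-0.0027, 0, 0, 0, 1], [-0.0027, 0, 0, 0, 1]])

```text
t: 24.38
ee_pos: [0.5501, 0.1928, 0.2155]
orientation: [[0.05, 0.0, 0.999], [-0.999, -0.004, 0.05], [0.004, -1.0, -0.0]]
force: [1.3, -10.0, 0.4]
width: 0.196
```

Run:
```python
from h import *
p=pose(); print(p[0].round(4),robot.state()['force']); np.savez('wR.npz',p=p[0],R=p[1]); im=snap('wrist','wR.png'); tabs('wR',cols=(270,))
s=snap('scene','sR.png')
cv2.imwrite('pics/sRz.png',cv2.resize(s[130:240,330:450,::-1],None,fx=5,fy=5,interpolation=cv2.INTER_CUBIC))
```

```text
[0.5501 0.1928 0.2155] [  1.31797318 -10.04146398   0.35219525]
270 [149, 149, 153, 150, 152, 150, 148, 147, 144, 148, 146, 149, 149, 147, 146, 148, 145, 146, 147, 143, 145, 130, 125, 209, 233, 198, 149, 150, 152, 151, 151, 150, 154, 132, 96, 79, 77, 80, 78, 82, 84, 80, 80, 80, 81, 82, 82, 77, 79, 78, 79, 81, 105, 133, 143, 149, 152, 146, 150, 149, 146, 148, 147, 147, 146, 146, 147, 145, 146, 145, 143, 142, 142, 142, 142, 144, 142, 142, 142, 142, 138, 142, 143, 132, 115, 134, 145, 147, 114, 82, 80, 81, 80, 80, 79, 81, 78, 80, 82, 78, 79, 81, 82, 80, 80, 81, 78, 78, 82, 79, 80, 80, 81, 79, 80, 78, 82, 81, 79, 79, 80, 79, 99, 123, 136, 143, 147, 143, 144, 142, 144, 144, 141, 145, 144, 145, 143, 142, 142, 141, 140, 139, 139, 141, 141, 140, 142, 139, 140, 139, 138, 137, 138, 135, 157, 215, 229, 229, 226, 226, 223, 223, 225, 229, 231, 167, 39, 46, 45, 43]
```

View pics/wR.png

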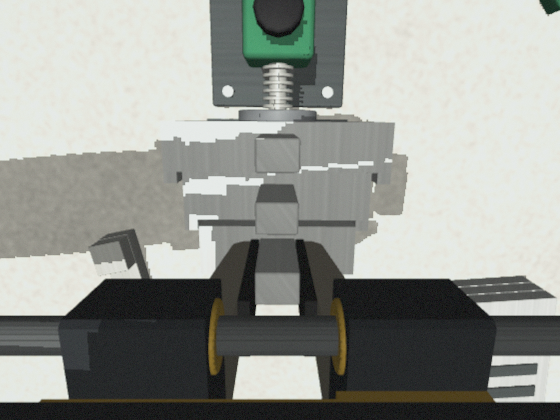

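View pics/sRz.png

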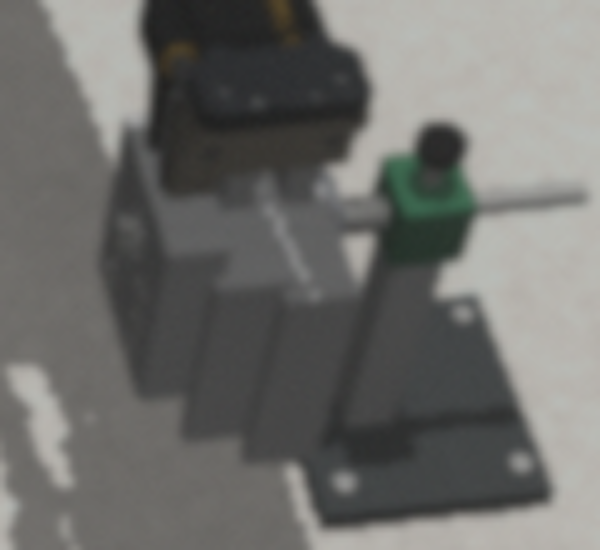

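Request:
apply_moves(series=[[-0.0004, 0, 0, 0, 1], [-0.0004, 0.001, 0, 0, 1], [-0.0004, 0.002, 0, 0, 1], [-0.0004, 0.003, 0, 0, 1], [-0.0004, 0.004, 0, 0, 1], [-0.0004, 0.004, 0, 0, 1]])

```text
t: 24.98
ee_pos: [0.5506, 0.193, 0.2123]
orientation: [[0.049, 0.002, 0.999], [-0.999, -0.004, 0.049], [0.004, -1.0, 0.001]]
force: [0.8, -11.4, 3.5]
width: 0.191
```

Request:
apply_moves(series=[[0, 0.001, 0, 0, 1], [0, 0.002, 0, 0, 1], [0, 0.003, 0, 0, 1], [0, 0.004, 0, 0, 1], [0, 0.004, 0, 0, 1]])

```text
t: 25.4
ee_pos: [0.5508, 0.193, 0.2084]
orientation: [[0.049, 0.002, 0.999], [-0.999, -0.004, 0.049], [0.004, -1.0, 0.002]]
force: [1.0, -11.2, 2.2]
width: 0.194
```

Request:
apply_moves(series=[[0, 0.001, 0, 0, 1], [0, 0.002, 0, 0, 1], [0, 0.003, 0, 0, 1], [0, 0.004, 0, 0, 1], [0, 0.0045, 0, 0, 1], [0, 0.0045, 0, 0, 1]])

```text
t: 25.9
ee_pos: [0.5509, 0.1929, 0.2041]
orientation: [[0.049, 0.003, 0.999], [-0.999, -0.004, 0.049], [0.004, -1.0, 0.002]]
force: [1.2, -11.4, 3.1]
width: 0.191
```

Request:
apply_moves(series=[[0, 0.0005, 0, 0, 1], [0, 0.001, 0, 0, 1], [0, 0.0015, 0, 0, 1], [0, 0.0015, 0, 0, 1]])

```text
t: 26.23
ee_pos: [0.551, 0.1929, 0.2037]
orientation: [[0.049, 0.003, 0.999], [-0.999, -0.004, 0.049], [0.004, -1.0, 0.003]]
force: [-1.5, -12.9, 9.1]
width: 0.196
```

Request:
apply_moves(series=[[0, -0.0005, -0.0006, 0, 1], [0, -0.0005, -0.0013, 0, 1], [0, 0, -0.0013, 0, 1], [0, 0.0005, -0.0013, 0, 1], [0, 0.0005, -0.0013, 0, 1]])

```text
t: 26.65
ee_pos: [0.5507, 0.1929, 0.2036]
orientation: [[0.049, 0.005, 0.999], [-0.999, -0.004, 0.049], [0.004, -1.0, 0.005]]
force: [1.1, -12.0, 8.5]
width: 0.194
```

Run:
```python
from h import *
p=pose(); print(p[0].round(4),robot.state()['force']); np.savez('wS.npz',p=p[0],R=p[1]); im=snap('wrist','wS.png'); 
s=snap('scene','sS.png')
cv2.imwrite('pics/sSz.png',cv2.resize(s[130:240,330:450,::-1],None,fx=5,fy=5,interpolation=cv2.INTER_CUBIC))
```

```text
[0.5507 0.1929 0.2036] [  1.05348353 -11.99989218   8.48085294]
```

View pics/wS.png

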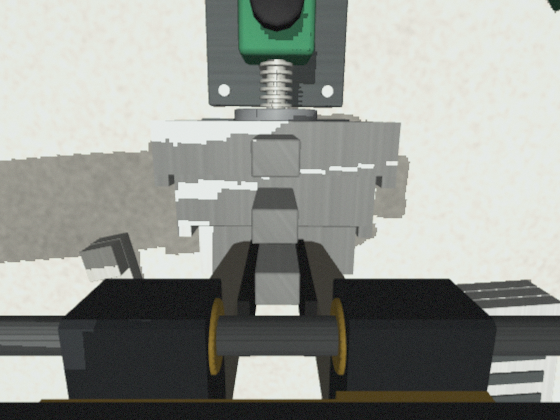

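View pics/sSz.png

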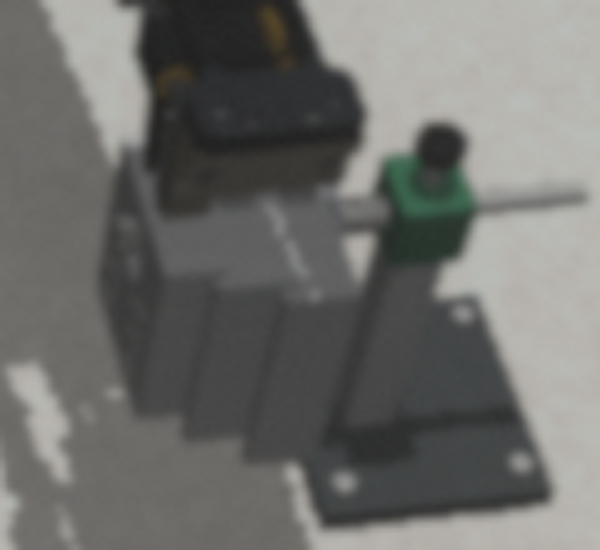

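Request:
apply_moves(series=[[0.0005, -0.0006, -0.001, 0, 1], [0.001, -0.0006, -0.001, 0, 1], [0.0015, -0.0006, -0.001, 0, 1], [0.002, -0.0006, -0.001, 0, 1], [0.0025, -0.0006, -0.001, 0, 1], [0.0025, -0.0006, -0.001, 0, 1]])

```text
t: 27.25
ee_pos: [0.549, 0.1925, 0.2026]
orientation: [[0.049, 0.004, 0.999], [-0.999, 0.001, 0.049], [-0.0, -1.0, 0.004]]
force: [2.5, -5.5, 1.9]
width: 0.194
```

Request:
apply_moves(series=[[0.0005, 0, 0, 0, 1], [0.001, 0, 0, 0, 1], [0.001, 0, 0, 0, 1]])

```text
t: 27.5
ee_pos: [0.549, 0.1922, 0.2026]
orientation: [[0.05, 0.004, 0.999], [-0.999, 0.002, 0.05], [-0.002, -1.0, 0.004]]
force: [5.1, -0.7, 2.1]
width: 0.194
```

Request:
apply_moves(series=[[0, 0, 0.0008, 0, 1], [0, 0, 0.0008, 0, 0.3], [0, 0, 0.0008, 0, 0.3], [0, 0, 0.0008, 0, 0.2], [0, 0, 0.0008, 0, 0.2], [0, 0, 0.0008, 0, 0.2], [0, 0, 0.0008, 0, 0.2]])

```text
t: 28.08
ee_pos: [0.5481, 0.1916, 0.2011]
orientation: [[0.05, -0.001, 0.999], [-0.999, 0.0, 0.05], [-0.0, -1.0, -0.001]]
force: [-0.6, 0.4, -0.1]
width: 0.402
```

Run:
```python
from h import *
p=pose(); print(p[0].round(4),robot.state()['force']); np.savez('wT.npz',p=p[0],R=p[1]); im=snap('wrist','wT.png'); tabs('wT',cols=(270,))
s=snap('scene','sT.png')
cv2.imwrite('pics/sTz.png',cv2.resize(s[130:240,330:450,::-1],None,fx=5,fy=5,interpolation=cv2.INTER_CUBIC))
```

```text
[0.5481 0.1916 0.2011] [-0.59276448  0.43690622 -0.11952553]
270 [151, 150, 149, 148, 150, 148, 148, 146, 147, 150, 149, 147, 149, 147, 144, 145, 145, 146, 145, 142, 144, 143, 146, 146, 145, 145, 132, 115, 134, 150, 149, 149, 149, 148, 148, 147, 150, 146, 121, 86, 81, 82, 80, 81, 81, 76, 81, 80, 83, 81, 82, 83, 80, 79, 82, 82, 83, 81, 79, 81, 108, 128, 141, 145, 149, 145, 150, 146, 149, 149, 147, 147, 145, 144, 142, 142, 142, 144, 143, 144, 144, 142, 146, 142, 144, 142, 143, 141, 139, 139, 139, 139, 138, 141, 129, 97, 84, 79, 84, 81, 81, 83, 79, 83, 79, 82, 81, 84, 81, 82, 81, 80, 81, 83, 79, 84, 83, 80, 79, 82, 83, 82, 82, 84, 84, 109, 128, 141, 143, 144, 142, 143, 143, 144, 141, 141, 143, 145, 141, 140, 139, 139, 139, 138, 139, 140, 139, 139, 142, 139, 140, 139, 138, 139, 136, 137, 127, 207, 228, 229, 229, 229, 228, 227, 226, 161, 40, 45, 43, 45]
```

View pics/wT.png

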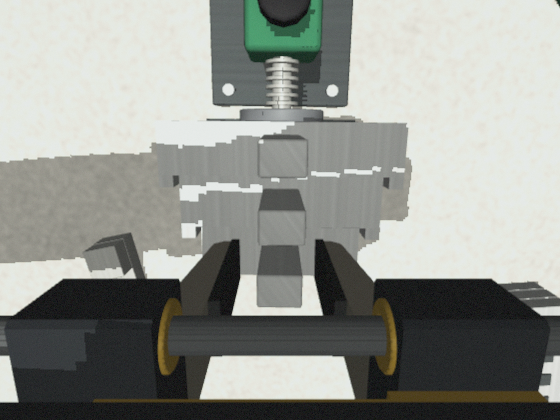

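View pics/sTz.png

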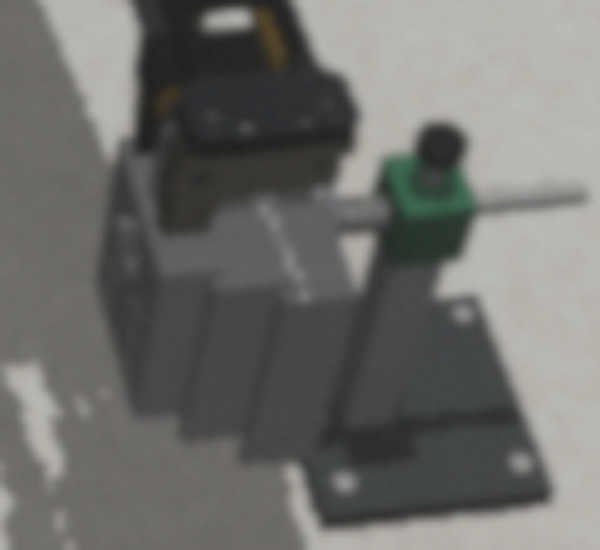

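Request:
apply_moves(series=[[0, -0.01, 0, 0, 0], [0, -0.03, 0, 0, 0], [0, -0.06, 0, 0, 0], [0, -0.09, 0, 0, 0], [0.03, -0.1, 0, 0, 0], [0.06, -0.1, 0, 0, 0], [0.08, -0.1, 0, 0, 0], [0.08, -0.1, 0, 0, 0], [0.08, -0.1, 0, 0, 0]])

```text
t: 28.93
ee_pos: [0.5526, 0.1111, 0.3022]
orientation: [[0.048, 0.001, 0.999], [-0.999, 0.001, 0.048], [-0.0, -1.0, 0.001]]
force: [-1.2, 0.9, -0.5]
width: 0.498
```

Run:
```python
from h import *
p=pose(); print(p[0].round(4),robot.state()['force']); np.savez('wU.npz',p=p[0],R=p[1]); im=snap('wrist','wU.png')
cv2.imwrite('pics/wUz.png',cv2.resize(im[0:170,160:400,::-1],None,fx=3.3,fy=3.3,interpolation=cv2.INTER_CUBIC))
s=snap('scene','sU.png'); 
cv2.imwrite('pics/sUz.png',cv2.resize(s[130:240,330:450,::-1],None,fx=5,fy=5,interpolation=cv2.INTER_CUBIC))
s=snap('top','tU.png')
```

```text
[0.5526 0.1111 0.3022] [-1.21569538  0.85928034 -0.5393567 ]
```

View pics/wUz.png

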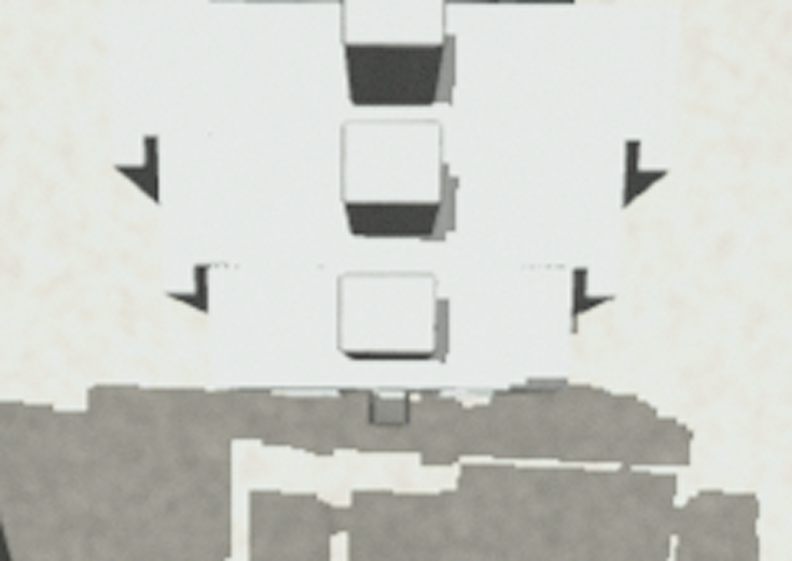

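View pics/sUz.png

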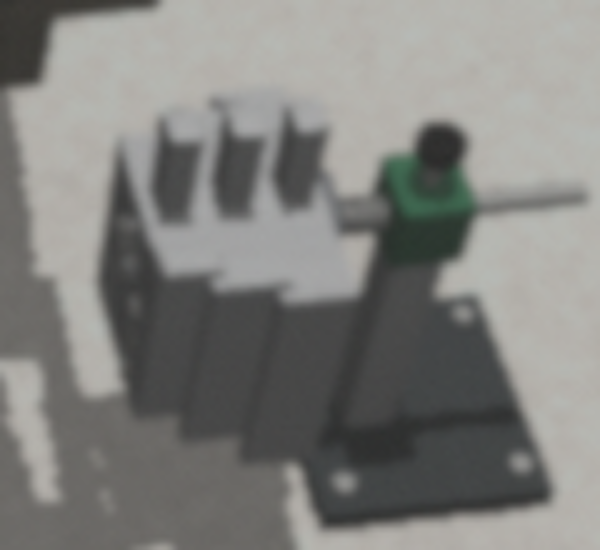

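Run:
```python
from h import *
f=np.load('wU.npz'); p=(f['p'],f['R'])
def q(u,v,z=.217): return onz('wrist',160+u/3.3,v/3.3,z,p)
s=q(387,352);m=q(391,202);l=q(394,44)
print(s,m,l); ax=np.array([.0497,-1,0]); print((s-m)@ax,(m-l)@ax)
print('tip top', q(389,392,.161), 'small front', q(387,388,.171))
r=np.array([.5582,0]); print([ (P[0]-(.5582-.0497*P[1])) for P in (s,m,l)])
```

```text
[0.54826727 0.18464212 0.217     ] [0.54773575 0.21073902 0.217     ] [0.54699376 0.23671502 0.217     ]
0.026123317039222747 0.02601287720044123
tip top [0.54910942 0.17774696 0.161     ] small front [0.54859851 0.17854207 0.171     ]
[np.float64(-0.0007560126790163713), np.float64(9.478370385673784e-06), np.float64(0.0005584950973898106)]
```

Spacings are 26.1 and 26.0 mm, in line, and the end stands in front of the small cover. The arm is clear, so I am handing in.

Run:
```python
from h import *
print(robot.state()['t'],robot.hand_in())
```

```text
the job is handed in; nothing more can be done
29.0833 None
```

All three covers are hung on the spring hook in order (large, middle, small). Each was let go before I fetched the next, and I handed the job in at about 29 s of the 72 s allowed.

**Last checks (wrist picture after letting go):**
- **Spacing:** the tabs are 26.0 mm and 26.1 mm apart along the rod, against the 24.5–28.5 mm allowed.
- **Line:** all three tabs are within about 1 mm of the rod's line.
- **Hook end:** it stands just in front of the small cover, whose front face measures 0.1785 m against about 0.178 m for the end's back face.
- **Arm:** it is clear of everything, with the gripper open.

**Forces:** the wrist force along the rod stayed at or below about 13 N during the final push. The spring was pressed back about 8.5 mm. That figure comes from the arm's position and force, not from a direct reading.

**Things that disagreed or needed mending:**
- I first gripped the middle cover about 5 mm off centre, so I opened, moved and gripped it again.
- The small cover first sat about 1.5 mm too high, because it was slightly off to one side on its peaked roof. I shifted it sideways and it seated.
- I did not measure the final tab heights separately. They come from the gripper height when each cover took its weight on the rod, which put them at about 194 mm.
- I never touched or went near the bystanders or the look-alikes, but I did not measure their positions again at the end.

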